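# Lock the dust box hatch with the blade key

### The arm

A 6-joint arm with a two-finger parallel gripper is mounted at the origin on the work surface. World frame = base frame: x ahead of the robot, y to its left, z up, the work surface at z = 0. Lengths are in m, angles in rad, forces in N, time in s.
With the tool pointing down it reaches from about 0.375 to 0.975 m from the base axis. Payload 3.8 kg.
Tool frame: the origin (TCP) lies on the centre line of the jaws, within the pads' length; the fingertips stand 25 mm ahead of it and the grasp point (between the pads) lies 6 mm ahead of it; z points along the fingers, y is the direction in which the jaws open and shut (so a half turn about z gives the same grasp; the last joint's range is limited). The gripper opens to 88 mm and grips with 3 to 60 N. Pads are 18 mm wide; open, the fingers measure 123 mm over their backs; the gripper's body (75 mm by 187 mm) begins 45 mm behind the grasp point.
Start: joints at [-1.227, 0.264, 1.604, -0, 1.274, -0.037], TCP at [0.251, -0.627, 0.225] pointing down, gripper open.
Joint ranges: [-2.63, 2.63], [-0.94, 2.18], [0.31, 2.57], [-1.31, 4.45], [0, 2.66], [-2.55, 2.55]. Speed limits (rad/s): [2.57, 2.57, 3.14, 3.14, 3.14, 3.14].

### API

Orientations are given as a unit quaternion [w, x, y, z].
In Python, from cell import sensors, eyes, order gives the robot as it stands. The module is installed in compiled form; this text tells all that it offers.
- The arm moves only by the tool arm_command, never from a script. Its argument "rows" is text: rows parted by semicolons, each of 7 numbers parted by spaces: the shift along the tool's x, y, z in m, then the turn, a rotation vector about the tool's x, y, z in rad, then the gripper command: -1 is fully open, 1 is shut, values between are in proportion. In form: x y z wx wy wz hand; .... A call has exactly 5 rows; each row shifts and turns the pose as measured when the row begins, along the tool's axes as they then stand; what a row does not reach is not made up. A row lasts 1/10 s, in which the tool goes at most 50 mm and 8.59 degrees, less where a joint would pass 70% of its speed; a pose out of reach is approached as far as the arm can. A call is refused whole if a number of a shift passes 0.05 or a number of a turn 0.15, either way. A call with a gripper value outside its range is refused whole. The fingers move at their own pace and stop on an object; the grip force is fixed at half the most. Time passes only in rows, so rows that do not move let the fingers close, or fill a call up. It gives the time, the measured TCP pose, the force and the opening at its end, in the units of the state.
- sensors.state(): the state, without advancing time (a new reading comes with each control period).
- eyes.snapshot(name): name is "scene" or "side" or "wrist"; returns a dict with "image" (480x640x3 uint8, blue, green, red), "range_z" (480x640 float32, m along the optical axis (not along the pixel's ray), 0 where there is no reading), "camera_matrix" (3x3 intrinsics, pixels), "cam_to_world" (4x4, takes a point from camera to world coordinates). Camera axes: x right, y down, z forward; pixel columns grow to the right and rows downward; lengths in m; the calibration is good to about 2 mm. A picture is of the moment at which its call begins.
- order.sign_off(): hands the job in, once; it reports no verdict.
The state is a dict: "time": time; "joint_pos": joint angles; "joint_velocities": joint speeds; "tau": joint torques, N m; "position": TCP position; "tcp_rot": TCP orientation; "contact_force": force on the tool from outside, world axes, zero at the start; "ft_torque": the same for the moment, N m; "opening": finger opening in m.
Only numpy, scipy, OpenCV 4.12 (cv2) and the standard library are available. Lean on these libraries where they do the work, as an engineer would, in place of code of your own. Each camera call takes 0.05 s, during which the arm holds its last target.

### The job

The yellow dust box's hatch is shut but its slotted quarter-turn fastener is still unlocked. Take the blade key out of its wooden block, push the blade into the fastener's slot and press the sprung fastener in until you feel it bottom, never leaning hard on it (30 N is too much), and while pressing turn it clockwise about a quarter turn, past its catch, without forcing it against its end stop, and let it spring back up locked. Stand the key back upright in its block, keep the fingers off the box, and leave the dish, the jar and the hammer alone.

Things in the scene. Friction and masses are not known exactly. Their poses are not given: they have to be found in the camera images.
- housing: Yellow steel dust box fixed on the bench, 200 (x) x 180 (y) x 110 mm high, grey hatch plate on top, black hose stub (56 mm across) sticking out 20 mm at +x. Origin: centre of its underside; z up. On top, the fastener: a round steel stud, 28 mm across, upright on the axis x = -30 mm, y = 0 of this frame, in a 30 mm hole of the hatch.
- slot (a point): Centre of the floor of the stud's slot; x along the slot, z up. The slot is straight with closed ends: 18 mm long, 4.2 mm wide, 6 mm deep. While the stud is up, its floor is 106 mm above the bench (the stud's face 112 mm, 2 mm above the hatch); it sinks as the stud is pressed in.
- stud (a point): Centre of the stud's face; axes as slot, 6 mm above it. The stud is sprung: it gives at 6 N and 0.4 N more per mm. A catch inside blocks the turn until it is pressed in far enough: 2 to 14 mm, different each time, not visible; 1 mm deeper it bottoms hard (push then 7 to 12 N, rising fast). So press until it bottoms: 14 to 18 N is right. It then turns with some 0.02 Nm and springs up after.
- turn (a joint): Turn of the stud (rad), clockwise from above. 0 = unlocked, slot along the housing's x axis (slot yaw = housing yaw minus this value). Starts at 0 to 0.06; blocked at about 0.1 unless pressed in; hard stop at 1.45. From about 1.25 on (roughly a quarter turn) it can spring up when let go, which locks it; 1.35 is a good place to stop. The blade has some 0.1 rad of play in the slot.
- key_mid (a point): Middle of the blade key (84 mm tall, about 120 g), upright in the block at first; z up along it, x along the blade's width. From the tip up: steel blade 16 (x) x 3 (y) x 28 mm; flange 30 x 20 x 6 mm; dark wooden handle 28 (x) x 12 (y) x 50 mm, to be gripped across its 12 mm. This point is 42 mm above the tip; the handle's centre is 17 mm higher.
- key_tip (a point): Centre of the blade's lower end, 42 mm below key_mid; same axes.
- block: Fixed light-wood block, 90 (x) x 70 (y) x 46 mm high. Origin: centre of its underside; z up. In the middle of its top a hole 22 mm (x) by 8 mm (y), 32 mm deep: the key's blade drops in until its flange rests on the top (tip then 18 mm above the bench). The key starts with its x axis about along the block's x; either way round will do.
- dish: White ceramic bowl, 84 mm across, 32 mm high, origin at the centre of its underside. Bystander.
- jar: Amber glass jar, 56 mm across, 75 mm high, black cap, origin at the centre of its underside. Bystander.
- hammer: Hammer lying on the bench, 240 mm long along its x axis, wooden handle at -x, steel head 80 mm across at +x, 26 mm high; origin at the middle of its length, on the bench. Bystander.
There are look-alikes about, which are no part of the job. Of the things that look like the part that bears key_mid, the smallest one is meant.

How it is judged:
By the outcome, as a careful person would: the job done as asked, in the order asked, and still so for the second after the job is handed in, with the robot touching nothing.
It also fails if it takes over 69 s, if anything falls off the work surface, if the arm or the gripper's body presses on something with over 40 N, if the wrist force passes 120 N, or if a joint passes its speed limit or range.

## Working session

There is one attempt and no reset: what is moved stays moved. The work goes in short steps, Python scripts to look and compute and a tool call to move; the robot and the scene stay as the last step left them, time stands still between calls to the robot, and variables do not carry over. Pictures are saved under pics/ and viewed, and the job is handed in when it is done.

Besides the shell and the picture viewer there is one more tool, called after "Emit:" as name(argument=value, ...) on one line, values as JSON. arm_command: Moves the arm, as the interface text tells. Its arguments: {"type":"object","properties":{"rows":{"type":"string"}},"required":["rows"]}

```bash
mkdir -p pics; cat > h.py <<'E'
import numpy as np, cv2
from cell import sensors, eyes, order
def snap(n,tag):
    d=eyes.snapshot(n); cv2.imwrite(f'pics/{tag}.png',d['image']); np.savez(f'{tag}.npz',**d); return d
def world(d,u,v):
    z=d['range_z'][v,u]; K=d['camera_matrix']
    p=np.array([(u-K[0,2])*z/K[0,0],(v-K[1,2])*z/K[1,1],z,1]); return (d['cam_to_world']@p)[:3]
def cloud(d):
    z=d['range_z'];K=d['camera_matrix'];v,u=np.indices(z.shape)
    P=np.stack([(u-K[0,2])*z/K[0,0],(v-K[1,2])*z/K[1,1],z,np.ones_like(z)],-1)
    W=(P@d['cam_to_world'].T)[...,:3]; W[z==0]=np.nan; return W
E
python3 - <<'E'
from h import *
for n in ['scene','side','wrist']: d=snap(n,n+'0'); print(n,d['cam_to_world'].round(3).tolist())
print(sensors.state())
E
```

```text
scene [[0.641, 0.622, -0.45, 1.265], [0.768, -0.508, 0.391, -0.553], [0.014, -0.596, -0.803, 1.254], [0.0, 0.0, 0.0, 1.0]]
side [[0.847, -0.394, 0.356, 0.257], [-0.531, -0.643, 0.552, -0.562], [0.012, -0.657, -0.754, 0.854], [0.0, 0.0, 0.0, 1.0]]
wrist [[0.373, -0.888, -0.268, 0.32], [-0.928, -0.357, -0.107, -0.599], [-0.001, 0.289, -0.957, 0.383], [0.0, 0.0, 0.0, 1.0]]
{'time': 0.15, 'joint_pos': array([-1.22687946e+00,  2.64567924e-01,  1.60505768e+00,  7.20266730e-06,
        1.27366231e+00, -3.68810473e-02]), 'joint_velocities': array([ 0.00070701, -0.00258152, -0.00348367,  0.00069749, -0.00067577,
       -0.00098333]), 'tau': array([ 4.19121625e-04, -5.02846992e+01, -3.57469654e+01,  7.29359896e-02,
        2.49892875e-02, -1.25962624e-04]), 'position': array([ 0.25069446, -0.62611492,  0.22398364]), 'tcp_rot': array([-8.38186254e-04,  9.81928658e-01,  1.89249551e-01, -1.26213500e-04]), 'contact_force': array([ 0.59671096, -0.71042861,  0.28679309]), 'ft_torque': array([0.03201954, 0.03312129, 0.02555991]), 'opening': 0.08801640328332869}
```

View pics/scene0.png

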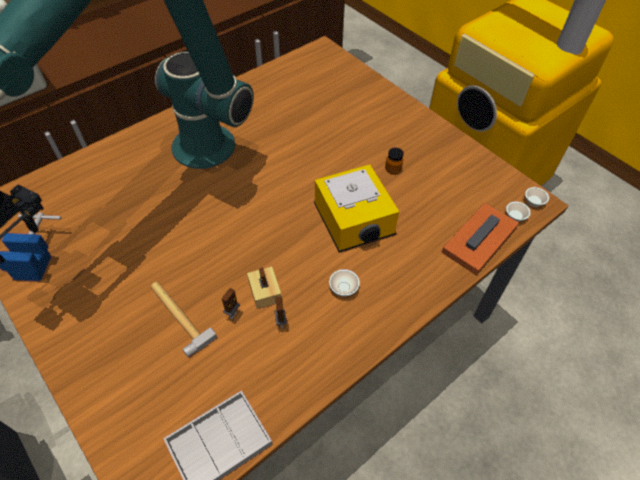

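View pics/side0.png

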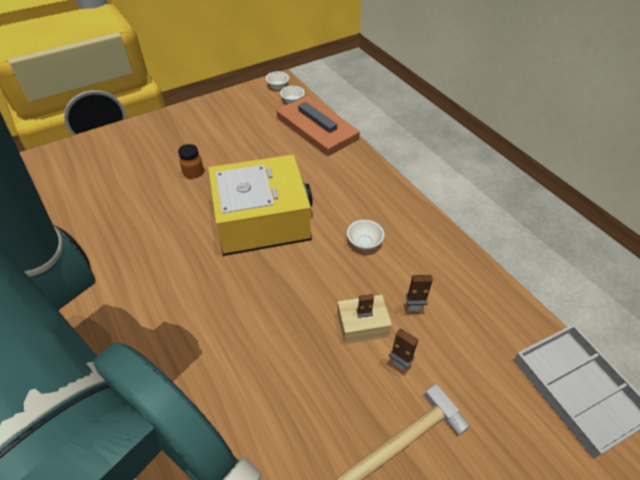

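View pics/wrist0.png

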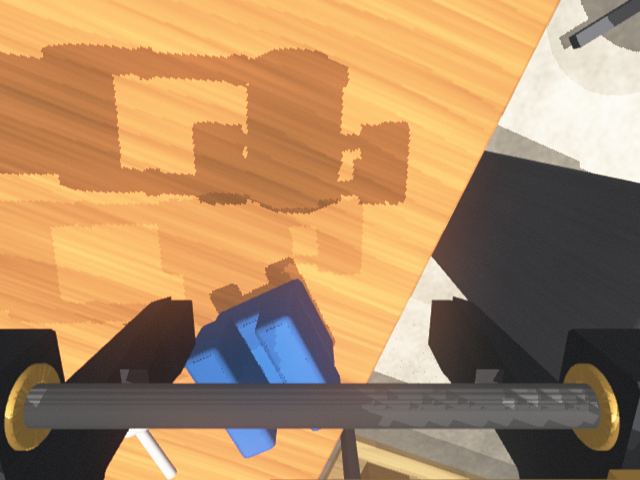

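The scene shows three things like the key. One is in the block (scene 264,280; side 365,305). Two stand loose on the bench (scene 230,302 / side 403,350 and scene 281,316 / side 418,292). The stud is at scene 352,187 / side 243,187. I'll measure them and check a crop.

```bash
python3 - <<'E'
from h import *
s=dict(np.load('side0.npz')); c=dict(np.load('scene0.npz'))
a=cv2.resize(s['image'][260:380,320:450],None,fx=3,fy=3,interpolation=cv2.INTER_CUBIC)
b=cv2.resize(s['image'][150:250,200:320],None,fx=3.3,fy=3.6,interpolation=cv2.INTER_CUBIC)
hh=min(a.shape[0],b.shape[0]); cv2.imwrite('pics/crop1.png',np.hstack([a[:hh],b[:hh]]))
W=[cloud(s),cloud(c)]
P=np.concatenate([w.reshape(-1,3) for w in W]); 
L=np.concatenate([np.full(w[...,0].size,i) for i,w in enumerate(W)])
# cluster dark wood keys etc: height clusters
from scipy.ndimage import label
m=(P[:,2]>0.015)&(P[:,0]>0.2)&(P[:,0]<1.1)&(abs(P[:,1])<0.7)&(P[:,2]<0.2)
H=np.zeros((225,350));ix=((P[m][:,:2]-[0.2,-0.7])/0.004).astype(int); ix=np.clip(ix,0,[224,349]);H[ix[:,0],ix[:,1]]=1
lb,n=label(H,np.ones((3,3)))
k=lb[ix[:,0],ix[:,1]]
for i in range(1,n+1):
    q=P[m][k==i]
    if len(q)>40: print(len(q),q.min(0).round(3),q.max(0).round(3))
for nm,d,pts in (('side',s,[(365,305),(403,350),(418,292),(365,297),(243,187)]),('scene',c,[(264,280),(264,270),(352,187)])):
    for p in pts: print(nm,p,world(d,*p).round(4))
# planes
for i,nm in ((0,'side'),(1,'scene')):
  for lo,hi,x0,x1,y0,y1,t in ((.104,.116,.5,1,-.3,.3,'box'),(.042,.050,.3,.8,-.5,-.1,'block')):
    q=P[(L==i)&(P[:,2]>lo)&(P[:,2]<hi)&(P[:,0]>x0)&(P[:,0]<x1)&(P[:,1]>y0)&(P[:,1]<y1)]
    if len(q)>50:
      r=cv2.minAreaRect((q[:,:2]*1000).astype(np.float32)); print(nm,t,len(q),r,np.median(q[:,2]))
E
```

```text
3655 [ 0.395 -0.444  0.015] [ 0.637 -0.356  0.036]
12638 [0.435 0.067 0.015] [0.685 0.306 0.122]
995 [0.455 0.397 0.015] [0.515 0.456 0.087]
2847 [ 0.543 -0.228  0.015] [ 0.654 -0.129  0.111]
1076 [ 0.585 -0.312  0.015] [ 0.624 -0.267  0.12 ]
934 [ 0.681 -0.226  0.015] [ 0.732 -0.182  0.123]
922 [ 0.684 -0.044  0.015] [0.77  0.04  0.042]
3509 [ 0.777 -0.602  0.015] [ 0.939 -0.392  0.038]
5513 [0.781 0.295 0.015] [0.936 0.623 0.061]
313 [0.83  0.639 0.015] [0.905 0.7   0.037]
side (365, 305) [ 0.257  -0.5621  0.8536]
side (403, 350) [ 0.5985 -0.2927  0.0807]
side (418, 292) [ 0.7002 -0.21    0.0791]
side (365, 297) [ 0.596  -0.178   0.1026]
side (243, 187) [0.5298 0.1972 0.1114]
scene (264, 280) [ 0.6118 -0.183   0.0827]
scene (264, 270) [ 0.5623 -0.1506  0.0411]
scene (352, 187) [0.5287 0.1996 0.1083]
side box 4360 ((607.64404296875, 3.825775146484375), (192.95404052734375, 603.6611328125), 5.401941776275635) 0.10901554816805686
side block 1422 ((624.9584350585938, -201.56040954589844), (148.9702911376953, 176.64918518066406), 27.704200744628906) 0.0467943820846724
scene box 2728 ((609.3990478515625, 3.295562744140625), (193.7860870361328, 603.1982421875), 5.672304630279541) 0.11062595281627796
scene block 630 ((618.6017456054688, -198.74168395996094), (168.45236206054688, 166.25669860839844), 39.09556198120117) 0.0470890679240471
```

View pics/crop1.png

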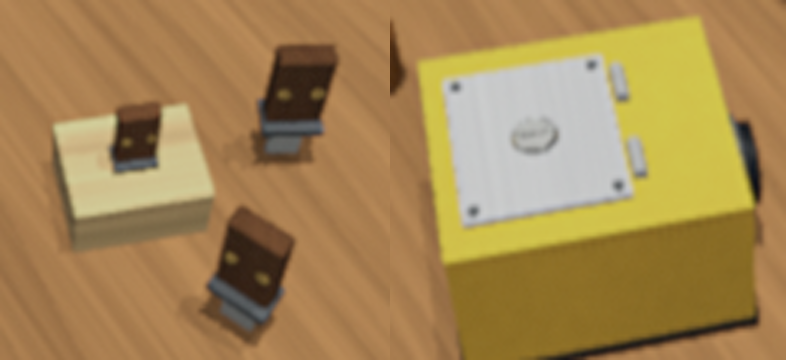

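The key in the block is the smallest: its top is near 0.10 m, against about 0.12 m for the loose ones. I'll fit the block and box poses next.

```bash
cat >> h.py <<'E'
def cur():
    from scipy.spatial.transform import Rotation as R
    s=sensors.state(); q=s['tcp_rot']; r=R.from_quat([q[1],q[2],q[3],q[0]]); return s,s['position'],r
def delta(p,phi):
    """tool-frame shift & rotvec to reach TCP p, pointing down with tool x at world angle phi"""
    from scipy.spatial.transform import Rotation as R
    s,p0,r=cur()
    T=R.from_matrix(np.array([[np.cos(phi),np.sin(phi),0],[np.sin(phi),-np.cos(phi),0],[0,0,-1]]))
    return (r.inv().apply(np.array(p)-p0)).round(4),(r.inv()*T).as_rotvec().round(4)
E
python3 - <<'E'
from h import *
for n in ['side0','scene0']:
    d=dict(np.load(n+'.npz'));W=cloud(d)
    for t,lo,hi,b in (('box',.100,.118,(.4,.72,.05,.32)),('block',.040,.0505,(.53,.67,-.25,-.11)),('keytop',.097,.106,(.55,.65,-.24,-.12))):
        m=(W[...,2]>lo)&(W[...,2]<hi)&(W[...,0]>b[0])&(W[...,0]<b[1])&(W[...,1]>b[2])&(W[...,1]<b[3])
        if t!='box' : pass
        q=W[m]
        print(n,t,len(q),cv2.minAreaRect((q[:,:2]*1000).astype(np.float32)),np.median(q[:,2]).round(4), q.mean(0).round(4))
E
```

```text
side0 box 5251 ((558.3848876953125, 186.41079711914062), (186.60491943359375, 201.2333526611328), 71.49569702148438) 0.1088 [0.5535 0.1775 0.1089]
side0 block 1233 ((597.2650146484375, -178.64366149902344), (72.92819213867188, 90.82394409179688), 68.12920379638672) 0.0468 [ 0.5928 -0.1837  0.0466]
side0 keytop 98 ((597.3318481445312, -179.3772430419922), (14.11469554901123, 27.659482955932617), 69.81055450439453) 0.1021 [ 0.5968 -0.1798  0.1019]
scene0 box 3342 ((560.06005859375, 185.71275329589844), (184.80120849609375, 206.72772216796875), 71.71034240722656) 0.1105 [0.566  0.1803 0.1104]
scene0 block 571 ((598.246337890625, -178.66555786132812), (70.234619140625, 95.3484878540039), 69.01228332519531) 0.0474 [ 0.6045 -0.1818  0.0471]
scene0 keytop 37 ((599.692138671875, -179.63792419433594), (11.712457656860352, 27.293079376220703), 68.44762420654297) 0.1032 [ 0.6004 -0.1797  0.1028]
```

```bash
cat >> h.py <<'E'
def plan(p,phi,hand,n=5,step=.045,turn=.145,dec=3):
    from scipy.spatial.transform import Rotation as R
    s,p0,r=cur()
    T=R.from_matrix(np.array([[np.cos(phi),np.sin(phi),0],[np.sin(phi),-np.cos(phi),0],[0,0,-1]]))
    p=np.array(p);out=[]
    k=max(1,np.linalg.norm(p-p0)/step,np.linalg.norm((r.inv()*T).as_rotvec())/turn)
    for i in range(n):
        f=1/max(1,k-i) 
        d=r.inv().apply(p-p0)*f; w=(r.inv()*T).as_rotvec()*f
        if i>=k: d=d*0;w=w*0
        d=d.round(dec+1); w=w.round(dec)
        out.append(' '.join('%g'%x for x in [*d,*w,hand])); p0=p0+r.apply(d); r=r*R.from_rotvec(w)
    print('rows left %.1f'%k); print('; '.join(out)); print('end',p0.round(4))
E
python3 -c "
from h import *
plan([.598,-.179,.26],2.777,-1,n=20)"
```

```text
rows left 16.5
0.0296 -0.0173 -0.0021 -0 -0 -0.145 -1; 0.0318 -0.0129 -0.0022 -0 -0 -0.145 -1; 0.0333 -0.0081 -0.0021 -0 -0 -0.145 -1; 0.0341 -0.0032 -0.0022 -0 -0 -0.145 -1; 0.0342 0.0017 -0.0021 -0 -0 -0.145 -1; 0.0336 0.0066 -0.0022 0 -0 -0.145 -1; 0.0323 0.0114 -0.0021 0 -0 -0.145 -1; 0.0303 0.016 -0.0022 0 -0 -0.145 -1; 0.0277 0.0202 -0.0021 0 -0 -0.145 -1; 0.0245 0.024 -0.0022 0 -0 -0.145 -1; 0.0207 0.0273 -0.0021 0 -0 -0.145 -1; 0.0166 0.03 -0.0022 0 -0 -0.145 -1; 0.0121 0.032 -0.0021 0 -0 -0.145 -1; 0.0073 0.0335 -0.0022 0 -0 -0.145 -1; 0.0024 0.0341 -0.0021 0 -0.001 -0.145 -1; -0.0025 0.0342 -0.0022 0.001 -0 -0.145 -1; -0.0039 0.0175 -0.0011 0 -0 -0.076 -1; -0 0 -0 0 -0 -0 -1; -0 0 -0 0 -0 -0 -1; -0 0 -0 0 -0 -0 -1
end [ 0.598 -0.179  0.26 ]
```

Emit:
arm_command(rows="0.03 -0.017 -0.002 0 0 -0.145 -1; 0.032 -0.013 -0.002 0 0 -0.145 -1; 0.033 -0.008 -0.002 0 0 -0.145 -1; 0.034 -0.003 -0.002 0 0 -0.145 -1; 0.034 0.002 -0.002 0 0 -0.145 -1")

```text
time: 0.65
position: [0.3545, -0.4888, 0.2307]
tcp_rot: [-0.003, 0.846, 0.533, -0.0]
contact_force: [1.0, -0.6, 0.0]
opening: 0.0878
```

```bash
python3 -c "
from h import *
print(cur()[0]['joint_velocities'].round(3))
plan([.598,-.179,.26],2.777,-1,n=10)"
```

```text
[ 0.543 -0.217  0.215  0.005  0.006 -0.955]
rows left 11.4
0.0338 0.0075 -0.0025 -0 -0.001 -0.145 -1; 0.0323 0.0123 -0.0025 -0 -0.001 -0.145 -1; 0.0302 0.0169 -0.0026 -0 -0.001 -0.145 -1; 0.0274 0.0211 -0.0026 -0 -0.001 -0.145 -1; 0.0241 0.0248 -0.0026 -0 -0 -0.145 -1; 0.0203 0.028 -0.0026 -0 -0.001 -0.145 -1; 0.016 0.0307 -0.0027 -0 -0.001 -0.145 -1; 0.0114 0.0326 -0.0027 -0.001 -0 -0.145 -1; 0.0065 0.0339 -0.0026 -0 -0.001 -0.145 -1; 0.0016 0.0345 -0.0026 -0.001 -0 -0.145 -1
end [ 0.5681 -0.2169  0.2564]
```

Emit:
arm_command(rows="0.034 0.0075 -0.0025 0 -0.001 -0.145 -1; 0.032 0.012 -0.0025 0 -0.001 -0.145 -1; 0.03 0.017 -0.0025 0 -0.001 -0.145 -1; 0.0275 0.021 -0.0025 0 -0.001 -0.145 -1; 0.024 0.025 -0.0025 0 0 -0.145 -1")

```text
time: 1.15
position: [0.4623, -0.3449, 0.2418]
tcp_rot: [-0.003, 0.592, 0.806, -0.001]
contact_force: [1.1, -0.1, 0.6]
opening: 0.088
```

Emit:
arm_command(rows="0.02 0.028 -0.0025 0 -0.001 -0.145 -1; 0.016 0.0305 -0.0025 0 -0.001 -0.145 -1; 0.0115 0.0325 -0.0025 0 0 -0.145 -1; 0.0065 0.034 -0.0025 0 -0.001 -0.145 -1; 0.0015 0.0345 -0.0025 0 0 -0.145 -1")

```text
time: 1.65
position: [0.5667, -0.1986, 0.2529]
tcp_rot: [-0.003, 0.255, 0.967, -0.0]
contact_force: [0.4, -1.2, -0.6]
opening: 0.0886
```

```bash
python3 -c "
from h import *
plan([.598,-.179,.26],2.777,-1,n=5)"
```

```text
rows left 1.0
-0.0167 0.031 -0.0069 -0.001 -0.006 -0.145 -1; -0.001 0.0014 -0.0003 -0 -0 -0.007 -1; -0 -0 -0 -0 -0 0 -1; -0 -0 -0 -0 -0 0 -1; -0 -0 -0 -0 -0 0 -1
end [ 0.598  -0.1789  0.26  ]
```

Emit:
arm_command(rows="-0.017 0.031 -0.007 -0.001 -0.006 -0.145 -1; -0.001 0.001 0 0 0 -0.007 -1; 0 0 0 0 0 0 -1; 0 0 0 0 0 0 -1; 0 0 0 0 0 0 -1")

```text
time: 2.15
position: [0.5989, -0.175, 0.258]
tcp_rot: [-0.002, 0.177, 0.984, 0.0]
contact_force: [0.2, -0.1, -0.3]
opening: 0.0882
```

```bash
python3 -c "
from h import *
d=snap('wrist','w1'); s,p,r=cur(); print(p,r.as_matrix().round(4),s['joint_velocities'].round(3),s['contact_force'])
W=cloud(d)
m=(W[...,2]>.095)&(W[...,2]<.107)&(abs(W[...,0]-.598)<.04)&(abs(W[...,1]+.179)<.04)
q=W[m];print(len(q),cv2.minAreaRect((q[:,:2]*1000).astype(np.float32)),q.mean(0),np.median(q[:,2]))
m=(W[...,2]>.043)&(W[...,2]<.050)&(abs(W[...,0]-.598)<.07)&(abs(W[...,1]+.179)<.07)
q=W[m];print(len(q),cv2.minAreaRect((q[:,:2]*1000).astype(np.float32)))
"
```

```text
[ 0.59881899 -0.1751119   0.2579355 ] [[-9.375e-01  3.479e-01 -3.900e-03]
 [ 3.479e-01  9.375e-01  1.400e-03]
 [ 4.100e-03 -1.000e-04 -1.000e+00]] [-0.002 -0.003 -0.001  0.002 -0.001 -0.004] [-0.38596679  0.25973266 -0.22845782]
582 ((598.1289672851562, -179.79380798339844), (11.940679550170898, 27.590316772460938), 67.553955078125) [ 0.59776258 -0.17960866  0.10115872] 0.10132267465276343
7097 ((598.2759399414062, -179.871337890625), (70.11164093017578, 90.34724426269531), 68.5570068359375)
```

View pics/w1.png

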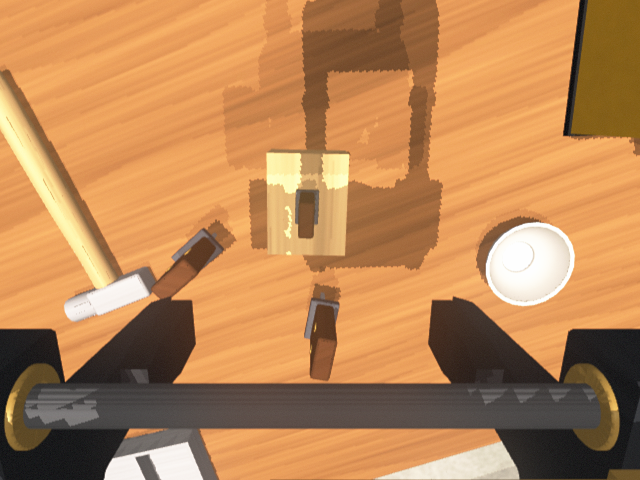

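The wrist view shows the key in the block at (307,215), with the block around it. One loose key is at (190,265) and the other at (322,340), and the dish is at (530,263). The key's measured centre is (0.598, -0.180) and its yaw about -0.385.

```bash
python3 -c "
from h import *
plan([.598,-.1797,.13],2.757,-0.14,n=5)"
```

```text
rows left 2.8
-0.0005 -0.0016 0.045 -0 -0.001 0.01 -0.14; -0.0004 -0.0016 0.045 -0 -0.002 0.01 -0.14; -0.0003 -0.0014 0.0379 -0 -0.001 0.009 -0.14; -0 0 0 -0 -0 0 -0.14; -0 0 0 -0 -0 0 -0.14
end [ 0.5979 -0.1797  0.13  ]
```

Emit:
arm_command(rows="-0.0005 -0.0015 0.045 0 -0.001 0.01 -0.14; -0.0005 -0.0015 0.045 0 -0.002 0.01 -0.14; -0.0005 -0.0015 0.038 0 -0.001 0.009 -0.14; 0 0 0 0 0 0 -0.14; 0 0 0 0 0 0 -0.14")

```text
time: 2.7
position: [0.5978, -0.1851, 0.1305]
tcp_rot: [0.003, 0.196, 0.981, -0.001]
contact_force: [-0.1, -0.2, -0.1]
opening: 0.0511
```

```bash
python3 -c "
from h import *
plan([.598,-.1797,.092],2.757,-0.14,n=5,step=.02)
snap('wrist','w2');snap('side','s2')"
```

```text
rows left 1.9
0.0011 0.0026 0.0198 -0 0.003 -0.005 -0.14; 0.0009 0.0025 0.0187 -0 0.004 -0.005 -0.14; 0 -0 0 -0 -0 0 -0.14; 0 -0 0 -0 -0 0 -0.14; 0 -0 0 -0 -0 0 -0.14
end [ 0.598  -0.1797  0.092 ]
```

View pics/w2.png

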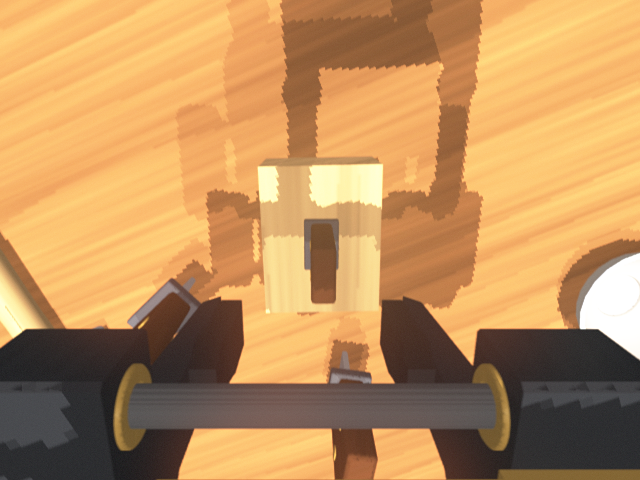

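View pics/s2.png

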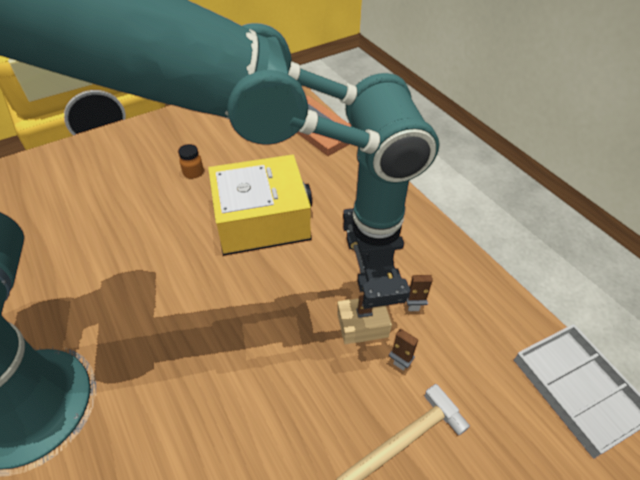

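Emit:
arm_command(rows="0.001 0.0025 0.01 0 0.003 -0.005 -0.14; 0.001 0.0025 0.01 0 0.003 -0.005 -0.14; 0 0 0.01 0 0 0 -0.14; 0 0 0 0 0 0 -0.14; 0 0 0 0 0 0 -0.14")

```text
time: 3.3
position: [0.603, -0.1804, 0.1058]
tcp_rot: [0.006, 0.19, 0.982, -0.001]
contact_force: [0.5, 0.3, 0.0]
opening: 0.0504
```

```bash
python3 -c "
from h import *
plan([.598,-.1797,.092],2.757,-0.14,n=5,step=.02)
d=snap('wrist','w3'); W=cloud(d)
m=(W[...,2]>.095)&(W[...,2]<.107)&(abs(W[...,0]-.598)<.025)&(abs(W[...,1]+.179)<.025)
q=W[m];print(len(q),cv2.minAreaRect((q[:,:2]*1000).astype(np.float32)),q.mean(0),np.median(q[:,2]),cur()[1])"
```

```text
rows left 1.0
0.0051 -0.0012 0.0137 0 0.012 0.002 -0.14; -0 -0 0 0 0 -0 -0.14; -0 -0 0 0 0 -0 -0.14; -0 -0 0 0 0 -0 -0.14; -0 -0 0 0 0 -0 -0.14
end [ 0.598  -0.1797  0.092 ]
1888 ((598.5238647460938, -179.6646270751953), (11.872452735900879, 28.4068660736084), 68.4616470336914) [ 0.59723755 -0.1791291   0.10104646] 0.10126048666201538 [ 0.60274655 -0.18035763  0.10559972]
```

View pics/w3.png

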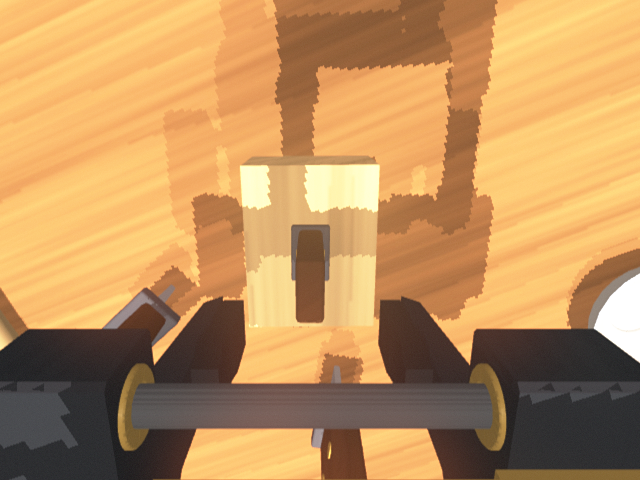

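Emit:
arm_command(rows="0 0 0 0 0 0 -0.14; 0 0 0 0 0 0 -0.14; 0 0 0 0 0 0 -0.14; 0 0 0 0 0 0 -0.14; 0 0 0 0 0 0 -0.14")

```text
time: 3.85
position: [0.6034, -0.1806, 0.1065]
tcp_rot: [0.007, 0.19, 0.982, -0.001]
contact_force: [1.0, 0.3, -0.7]
opening: 0.0501
```

```bash
python3 -c "
from h import *
plan([.5983,-.1797,.092],2.757,-0.14,n=5,step=.02)
s=cur()[0];print(s['joint_pos'],s['joint_velocities'].round(3),s['position'])"
```

```text
rows left 1.0
0.0052 -0.0011 0.0145 0 0.013 0.002 -0.14; 0 0 -0 0 0 -0 -0.14; 0 0 -0 0 0 -0 -0.14; 0 0 -0 0 0 -0 -0.14; 0 0 -0 0 0 -0 -0.14
end [ 0.5983 -0.1797  0.092 ]
[-3.30183528e-01  2.67666919e-01  1.82828946e+00 -3.91150095e-04
  1.03229183e+00 -1.51812829e+00] [ 0.001 -0.    -0.001  0.002 -0.    -0.   ] [ 0.60337687 -0.18059914  0.10654895]
```

Emit:
arm_command(rows="0.0052 -0.001 0.005 0 0.013 0.002 -0.14; 0 0 0.005 0 0 0 -0.14; 0 0 0.005 0 0 0 -0.14; 0 0 0 0 0 0 -0.14; 0 0 0 0 0 0 -0.14")

```text
time: 4.35
position: [0.5973, -0.1795, 0.0896]
tcp_rot: [-0.001, 0.191, 0.982, 0.0]
contact_force: [-0.6, -0.1, 0.4]
opening: 0.0502
```

```bash
python3 -c "
from h import *
plan([.5983,-.1797,.092],2.757,-0.14,n=5,step=.02)"
```

```text
rows left 1.0
-0.001 0.0001 -0.0024 0 -0.002 -0 -0.14; 0 0 0 0 0 -0 -0.14; 0 0 0 0 0 -0 -0.14; 0 0 0 0 0 -0 -0.14; 0 0 0 0 0 -0 -0.14
end [ 0.5983 -0.1797  0.092 ]
```

Emit:
arm_command(rows="-0.001 0 -0.002 0 -0.002 0 -0.14; 0 0 0 0 0 0 -0.14; 0 0 0 0 0 0 1; 0 0 0 0 0 0 1; 0 0 0 0 0 0 1")

```text
time: 4.85
position: [0.5988, -0.18, 0.0923]
tcp_rot: [0.001, 0.191, 0.982, 0.0]
contact_force: [0.7, -0.2, 0.7]
opening: 0.0284
```

Emit:
arm_command(rows="0 0 0 0 0 0 1; 0 0 0 0 0 0 1; 0 0 0 0 0 0 1; 0 0 0 0 0 0 1; 0 0 0 0 0 0 1")

```text
time: 5.35
position: [0.5989, -0.18, 0.0925]
tcp_rot: [0.001, 0.191, 0.982, 0.0]
contact_force: [0.1, -0.0, 0.1]
opening: 0.0005
```

```bash
python3 -c "
from h import *
s,p,r=cur();print(s,r.as_matrix().round(4)); d=snap('wrist','w4')"
```

```text
{'time': 5.35, 'joint_pos': array([-3.31989579e-01,  2.81604296e-01,  1.83925863e+00,  3.64598849e-04,
        1.01902685e+00, -1.51804256e+00]), 'joint_velocities': array([-0.00042609,  0.00028359, -0.00022849,  0.00027394,  0.00110358,
       -0.00158722]), 'tau': array([-1.53641731e-04, -4.72065818e+01, -3.17777252e+01, -8.09983467e-03,
        6.95730862e-02, -3.32661259e-06]), 'position': array([ 0.5988667 , -0.1800045 ,  0.09248814]), 'tcp_rot': array([8.64769481e-04, 1.91280948e-01, 9.81534946e-01, 3.53255024e-05]), 'contact_force': array([ 0.07760907, -0.00279856,  0.05051952]), 'ft_torque': array([ 0.05567549, -0.13815067, -0.04625387]), 'opening': 0.0004930060879710222} [[-9.268e-01  3.755e-01  1.700e-03]
 [ 3.755e-01  9.268e-01 -3.000e-04]
 [-1.700e-03  4.000e-04 -1.000e+00]]
```

View pics/w4.png

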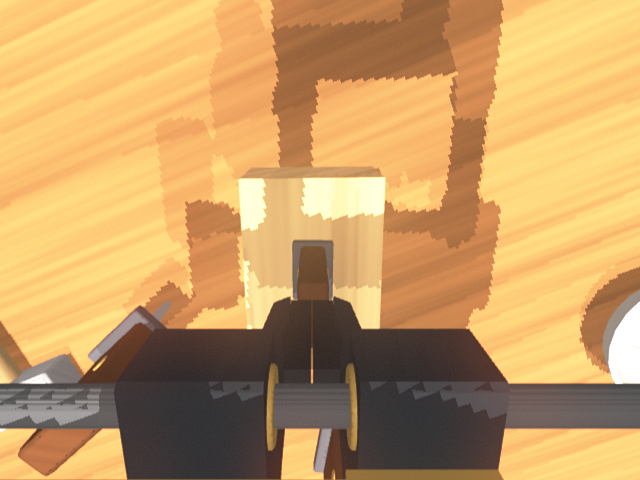

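The gripper shut on nothing: in the wrist view the finger tips (312,300) sit in front of the handle (312,260). I'll measure the offset.

```bash
python3 -c "
from h import *
d=dict(np.load('w4.npz'));W=cloud(d)
for v in range(240,420,8): print(v,W[v,312].round(4),W[v,290].round(4))
print(d['cam_to_world'].round(3))
s=snap('side','s4');c=snap('scene','c4')
"
```

```text
240 [ 0.5848 -0.1744  0.048 ] [ 0.5814 -0.1848  0.0455]
248 [ 0.5857 -0.1747  0.0582] [ 0.5852 -0.1864  0.0457]
256 [ 0.586  -0.1749  0.069 ] [ 0.5894 -0.1882  0.0447]
264 [ 0.5859 -0.1748  0.0802] [ 0.5927 -0.1895  0.0466]
272 [ 0.5858 -0.1748  0.09  ] [ 0.5968 -0.1912  0.0462]
280 [ 0.586  -0.1748  0.0981] [ 0.6011 -0.193   0.0455]
288 [ 0.5877 -0.1755  0.1015] [ 0.6049 -0.1946  0.0462]
296 [ 0.5907 -0.1767  0.1015] [ 0.5862 -0.1836  0.1053]
304 [ 0.5937 -0.178   0.1016] [ 0.5887 -0.1847  0.1062]
312 [ 0.5968 -0.1792  0.1017] [ 0.5878 -0.1838  0.1153]
320 [ 0.5999 -0.1805  0.1016] [ 0.5874 -0.1833  0.1225]
328 [ 0.6033 -0.1818  0.1012] [ 0.587  -0.1828  0.129 ]
336 [ 0.6069 -0.1833  0.1003] [ 0.5879 -0.1829  0.1326]
344 [ 0.61   -0.1845  0.1007] [ 0.5881 -0.1828  0.1373]
352 [ 0.6696 -0.2085 -0.0008] [ 0.5886 -0.1828  0.1408]
360 [ 0.6755 -0.2109 -0.0014] [ 0.5883 -0.1824  0.1458]
368 [ 6.802e-01 -2.128e-01  1.000e-04] [ 0.5874 -0.1817  0.1515]
376 [ 0.6866 -0.2154 -0.0009] [ 0.5903 -0.183   0.1504]
384 [ 0.5746 -0.1703  0.1817] [ 0.5725 -0.1739  0.1826]
392 [ 0.5741 -0.1701  0.1849] [ 0.5723 -0.1736  0.1854]
400 [ 0.5746 -0.1703  0.1864] [ 0.5743 -0.1744  0.1848]
408 [ 0.576  -0.1708  0.1867] [ 0.5741 -0.1743  0.1873]
416 [ 0.5767 -0.1711  0.1878] [ 0.5759 -0.175   0.1869]
[[ 0.374  0.888  0.268  0.53 ]
 [ 0.927 -0.358 -0.109 -0.152]
 [-0.001  0.29  -0.957  0.252]
 [ 0.     0.     0.     1.   ]]
```

```bash
python3 -c "
import cv2
a=cv2.imread('pics/s4.png')[180:380,280:480];b=cv2.imread('pics/c4.png')[180:380,180:380]
import numpy as np
cv2.imwrite('pics/crop4.png',cv2.resize(np.hstack([a,b]),None,fx=2,fy=2,interpolation=cv2.INTER_CUBIC))"
```

```text
(no output)
```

View pics/crop4.png

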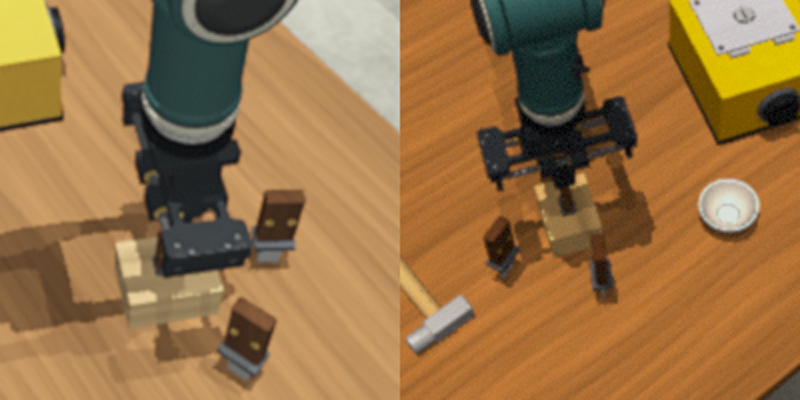

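```bash
python3 -c "
from h import *
for f,z,x0 in (('wrist0',.224,(.2507,-.6261)),('w1',.258,(.599,-.175)),('w2',.1305,(.5978,-.1851)),('w3',.1056,(.6027,-.1803)),('w4',.0925,(.5989,-.18))):
    d=dict(np.load(f+'.npz'));C=d['cam_to_world'];K=d['camera_matrix']
    zz=d['range_z'];v,u=np.indices(zz.shape)
    m=(zz>0)&(zz<.175)&(v<384)
    q=cloud(d)[m]; b=q[np.argsort(q[:,2])[:40]]
    print(f,m.sum(),'lowest',q[:,2].min().round(4),'TCP-that',(z-q[:,2].min()).round(4), 'maxrange',zz[m].max(), b.mean(0).round(4))
    tx=-C[:3,1]*0+0
    yy,xx=np.where(m); 
    if len(yy): print(' first row',yy.min(), zz[yy.min(),xx[yy.argmin()]])
"
```

```text
wrist0 21726 lowest 0.2356 TCP-that -0.0116 maxrange 0.16409057 [ 0.2573 -0.624   0.2364]
 first row 296 0.15759459
w1 21720 lowest 0.2697 TCP-that -0.0117 maxrange 0.16352734 [ 0.593  -0.1728  0.2705]
 first row 296 0.1577979
w2 28476 lowest 0.1422 TCP-that -0.0117 maxrange 0.16400193 [ 0.594 -0.176  0.143]
 first row 296 0.15821494
w3 29072 lowest 0.0991 TCP-that 0.0065 maxrange 0.17499268 [ 0.5861 -0.1753  0.0996]
 first row 259 0.17493498
w4 23381 lowest 0.0871 TCP-that 0.0054 maxrange 0.17497 [ 0.5859 -0.1747  0.0879]
 first row 269 0.17447595
```

```bash
python3 -c "
from h import *
d=dict(np.load('w4.npz'));W=cloud(d)
for u in (140,200,250,290,335,380,480): print(u,[W[v,u].round(3).tolist() for v in (330,340,360,400,450)])
"
```

```text
140 [[0.594, -0.272, 0.055], [0.598, -0.272, 0.06], [0.557, -0.195, 0.185], [0.559, -0.193, 0.194], [0.568, -0.199, 0.193]]
200 [[0.559, -0.188, 0.176], [0.56, -0.187, 0.179], [0.56, -0.185, 0.187], [0.563, -0.185, 0.193], [0.572, -0.189, 0.193]]
250 [[0.562, -0.178, 0.176], [0.563, -0.178, 0.179], [0.563, -0.177, 0.187], [0.566, -0.177, 0.194], [0.575, -0.181, 0.194]]
290 [[0.588, -0.183, 0.129], [0.588, -0.183, 0.136], [0.588, -0.182, 0.146], [0.574, -0.174, 0.185], [0.737, -0.253, -0.001]]
335 [[0.593, -0.17, 0.129], [0.593, -0.17, 0.135], [0.593, -0.171, 0.146], [0.576, -0.166, 0.187], [0.689, -0.203, 0.068]]
380 [[0.572, -0.155, 0.175], [0.572, -0.155, 0.18], [0.571, -0.156, 0.187], [0.573, -0.158, 0.194], [0.583, -0.162, 0.193]]
480 [[0.696, -0.101, -0.001], [0.702, -0.103, 0.0], [0.578, -0.141, 0.187], [0.579, -0.144, 0.194], [0.588, -0.146, 0.194]]
```

The wrist depth puts the fingertips about 12 mm above the reported TCP height, not 25 mm below it. Every frame agrees on this, and the jaw width fits that depth. The jaws therefore shut 4 mm above the handle without touching anything. I'll open, go 38 mm lower with checks, and grip again.

Emit:
arm_command(rows="0 0 0 0 0 0 -0.14; 0 0 0 0 0 0 -0.14; 0 0 0 0 0 0 -0.14; 0 0 0 0 0 0 -0.14; 0 0 0 0 0 0 -0.14")

```text
time: 6.0
position: [0.5988, -0.18, 0.0925]
tcp_rot: [0.001, 0.191, 0.982, 0.0]
contact_force: [0.6, -0.3, 0.2]
opening: 0.0382
```

Emit:
arm_command(rows="0 0 0 0 0 0 -0.14; 0 0 0 0 0 0 -0.14; 0 0 0.006 0 0 0 -0.14; 0 0 0.006 0 0 0 -0.14; 0 0 0 0 0 0 -0.14")

```text
time: 6.5
position: [0.5988, -0.18, 0.0794]
tcp_rot: [0.001, 0.191, 0.982, 0.0]
contact_force: [-0.5, -0.8, -0.7]
opening: 0.0501
```

```bash
python3 -c "
from h import *
d=snap('wrist','w5');s=cur()[0];print(s['contact_force'],s['opening'])
plan([.5982,-.18,.054],2.757,-0.14,n=5,step=.01)"
```

```text
[-0.18758367  0.32460247  0.04455163] 0.050142822156430705
rows left 2.6
0.0003 -0.0001 0.01 0 0.001 -0 -0.14; 0.0003 -0.0001 0.01 0 0.001 -0 -0.14; 0.0001 -0.0001 0.0058 0 -0 -0 -0.14; 0 0 -0 0 -0 -0 -0.14; 0 0 -0 0 -0 -0 -0.14
end [ 0.5982 -0.1801  0.054 ]
```

View pics/w5.png

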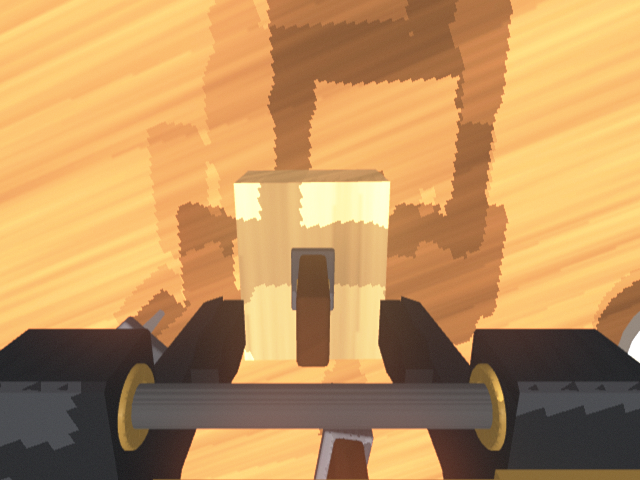

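The view agrees: the handle (312,330) is centred between the open fingers. Going down.

Emit:
arm_command(rows="0 0 0.008 0 0.001 0 -0.14; 0 0 0.008 0 0 0 -0.14; 0 0 0.007 0 0 0 -0.14; 0 0 0 0 0 0 -0.14; 0 0 0 0 0 0 -0.14")

```text
time: 7.05
position: [0.5986, -0.1799, 0.0538]
tcp_rot: [-0.0, 0.191, 0.982, 0.0]
contact_force: [0.0, 0.5, 0.0]
opening: 0.05
```

```bash
python3 -c "
from h import *
d=snap('wrist','w6');s=cur()[0];print(s['contact_force'],s['opening'])
plan([.5982,-.18,.054],2.757,-0.14,n=5,step=.01)"
```

```text
[ 0.19058496  0.6770537  -0.49136413] 0.05034244420248027
rows left 1.0
0.0002 -0.0002 -0.0002 0 -0.001 -0 -0.14; -0 -0 0 0 0 -0 -0.14; -0 -0 0 0 0 -0 -0.14; -0 -0 0 0 0 -0 -0.14; -0 -0 0 0 0 -0 -0.14
end [ 0.5982 -0.18    0.054 ]
```

View pics/w6.png

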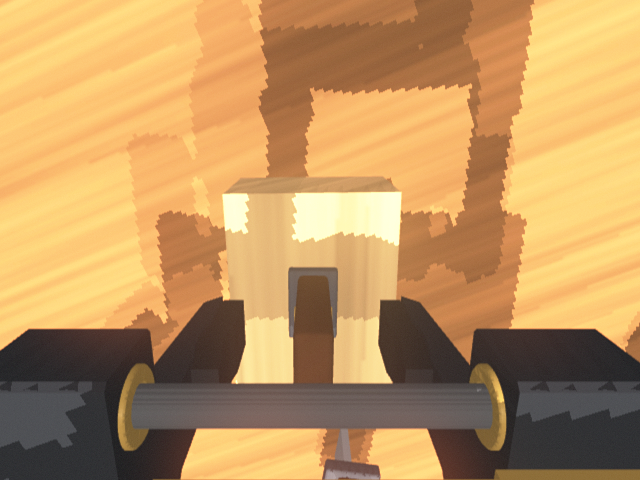

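Fingers straddle the handle. Closing.

Emit:
arm_command(rows="0 0 0 0 0 0 1; 0 0 0 0 0 0 1; 0 0 0 0 0 0 1; 0 0 0 0 0 0 1; 0 0 0 0 0 0 1")

```text
time: 7.6
position: [0.5994, -0.1801, 0.0551]
tcp_rot: [0.001, 0.191, 0.982, 0.0]
contact_force: [0.1, 1.2, 0.5]
opening: 0.0123
```

Emit:
arm_command(rows="0 0 0 0 0 0 1; 0 0 0 0 0 0 1; 0 0 0 0 0 0 1; 0 0 0 0 0 0 1; 0 0 0 0 0 0 1")

```text
time: 8.1
position: [0.5993, -0.1801, 0.0551]
tcp_rot: [0.001, 0.191, 0.982, 0.0]
contact_force: [-0.8, 0.0, -0.5]
opening: 0.0119
```

```bash
python3 -c "
from h import *
s,p,r=cur();print(s['contact_force'],s['ft_torque'],s['opening'],p,r.as_matrix().round(4))"
```

```text
[-0.83687469  0.00140532 -0.45726343] [-0.03643764 -0.15546775  0.03465409] 0.011882394939571883 [ 0.59931201 -0.18011116  0.05507046] [[-9.268e-01  3.755e-01  1.600e-03]
 [ 3.755e-01  9.268e-01 -1.000e-04]
 [-1.500e-03  5.000e-04 -1.000e+00]]
```

Emit:
arm_command(rows="0 0 -0.01 0 0 0 1; 0 0 -0.02 0 0 0 1; 0 0 -0.03 0 0 0 1; 0 0 -0.04 0 0 0 1; 0 0 -0.04 0 0 0 1")

```text
time: 8.6
position: [0.593, -0.1781, 0.1919]
tcp_rot: [-0.008, 0.191, 0.981, 0.001]
contact_force: [0.3, 0.1, -1.1]
opening: 0.0116
```

```bash
python3 -c "
from h import *
d=snap('wrist','w7');s,p,r=cur();print(s['contact_force'],s['ft_torque'],s['opening'],p)
plan([.53,.19,.26],2.82,1,n=14)"
```

```text
[ 1.42313147 -0.87781437  3.6966568 ] [-0.00990405 -0.23401209 -0.04627692] 0.011966797121345475 [ 0.59728566 -0.17953014  0.20077654]
rows left 8.4
0.0238 0.0375 -0.0069 0 -0.001 -0.008 1; 0.0235 0.0377 -0.0069 0 -0 -0.007 1; 0.0233 0.0379 -0.0069 0 -0.001 -0.008 1; 0.023 0.0381 -0.007 0 -0 -0.007 1; 0.0227 0.0382 -0.0069 0 -0.001 -0.008 1; 0.0224 0.0384 -0.007 0 -0 -0.007 1; 0.0221 0.0386 -0.007 0 -0.001 -0.008 1; 0.0217 0.0388 -0.007 0 -0 -0.007 1; 0.0097 0.0175 -0.0031 0 -0 -0.003 1; -0 0 -0 0 -0 -0 1; -0 0 -0 0 -0 -0 1; -0 0 -0 0 -0 -0 1; -0 0 -0 0 -0 -0 1; -0 0 -0 0 -0 -0 1
end [0.53 0.19 0.26]
```

View pics/w7.png

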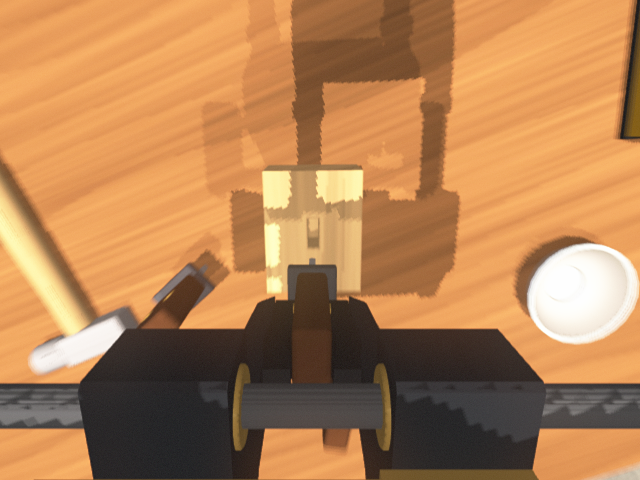

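The key is out: its blade is at (312,263), and the empty hole is at (313,233). Moving over the stud.

Emit:
arm_command(rows="0.023 0.037 -0.012 0 0 -0.008 1; 0.023 0.038 -0.012 0 0 -0.008 1; 0.023 0.038 -0.01 0 0 -0.008 1; 0.023 0.038 -0.006 0 0 -0.008 1; 0.023 0.038 -0.004 0 0 -0.008 1")

```text
time: 9.15
position: [0.5611, 0.0384, 0.2542]
tcp_rot: [0.005, 0.176, 0.984, -0.0]
contact_force: [0.6, 0.7, -0.8]
opening: 0.0119
```

```bash
python3 -c "
from h import *
plan([.53,.195,.26],2.82,1,n=5)"
```

```text
rows left 3.6
0.0235 0.0383 -0.0018 0 0.003 -0.009 1; 0.0231 0.0386 -0.0017 0.001 0.003 -0.009 1; 0.0228 0.0388 -0.0017 0 0.002 -0.009 1; 0.0124 0.0214 -0.001 0 0.001 -0.005 1; 0 0 0 0 0 -0 1
end [0.53  0.195 0.26 ]
```

Emit:
arm_command(rows="0.0235 0.038 -0.002 0 0.003 -0.009 1; 0.023 0.0385 -0.002 0 0.003 -0.009 1; 0.023 0.039 -0.002 0 0.002 -0.009 1; 0.012 0.018 -0.001 0 0.001 -0.005 1; 0 0 0 0 0 0 1")

```text
time: 9.65
position: [0.5257, 0.2026, 0.2659]
tcp_rot: [0.003, 0.157, 0.988, 0.003]
contact_force: [1.1, -0.1, -1.4]
opening: 0.012
```

Emit:
arm_command(rows="0 0 0 0 0 0 1; 0 0 0 0 0 0 1; 0 0 0 0 0 0 1; 0 0 0 0 0 0 1; 0 0 0 0 0 0 1")

```text
time: 10.15
position: [0.5265, 0.1986, 0.2662]
tcp_rot: [0.003, 0.159, 0.987, 0.002]
contact_force: [0.0, -0.7, -0.1]
opening: 0.0116
```

```bash
python3 -c "
from h import *
d=snap('wrist','w8');s,p,r=cur();print(s['contact_force'],s['ft_torque'],s['opening'],p,r.as_matrix().round(4))
cv2.imwrite('pics/w8c.png',cv2.resize(d['image'][170:320,210:410],None,fx=4,fy=4,interpolation=cv2.INTER_CUBIC))
cv2.imwrite('pics/w8.png',d['image'])"
```

```text
[-0.29783273  0.78669234 -0.36331665] [ 0.0743099  -0.13827915 -0.03309985] 0.011985492433315929 [0.52645757 0.19858931 0.26616428] [[-0.9498  0.3129  0.0074]
 [ 0.3129  0.9498  0.0026]
 [-0.0062  0.0048 -1.    ]]
```

View pics/w8.png

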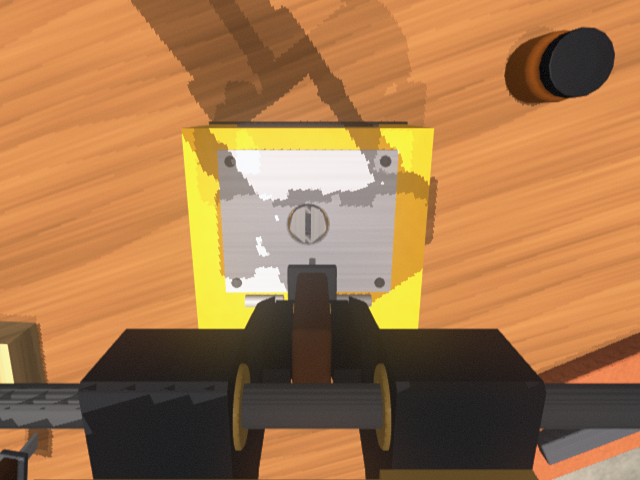

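View pics/w8c.png

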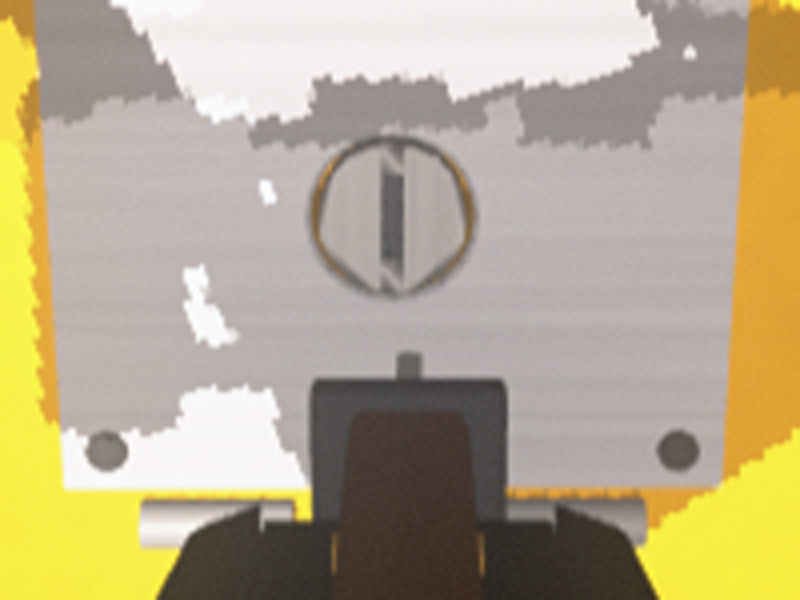

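The view shows the stud at (308,224), its slot running straight up and down the image, and the blade at (312,258).

```bash
cat >> h.py <<'E'
def rayz(d,u,v,z):
    K=d['camera_matrix'];C=d['cam_to_world']
    r=C[:3,:3]@np.array([(u-K[0,2])/K[0,0],(v-K[1,2])/K[1,1],1]); o=C[:3,3]
    return o+r*(z-o[2])/r[2]
def proj(d,p):
    C=d['cam_to_world'];K=d['camera_matrix']; q=C[:3,:3].T@(np.array(p)-C[:3,3]); return (K@(q/q[2]))[:2]
E
python3 - <<'E'
from h import *
d=dict(np.load('w8.npz'));im=d['image'];g=cv2.cvtColor(im,cv2.COLOR_BGR2GRAY)
print(d['camera_matrix'].round(1).tolist())
for v in (212,216,220,224,228,232,236): print(v,g[v,298:320])
print('blade');
for v in (257,259,261,263,265): print(v,g[v,302:322])
s,p,r=cur()
for n,u,v,z in (('hatch c',308.3,224.2,.112),('slot top',307.8,209,.112),('slot bot',308.5,240,.112)): print(n,rayz(d,u,v,z).round(4))
for dx in (-.008,0,.008): print('tip pred',dx,proj(d,p+r.apply([dx,0,.037])).round(1))
W=cloud(d);m=(W[...,2]>.1)&(W[...,2]<.12)&(abs(W[...,0]-.55)<.2)&(abs(W[...,1]-.19)<.15)
q=W[m];print(cv2.minAreaRect((q[:,:2]*1000).astype(np.float32)),np.median(q[:,2]))
E
```

```text
[[431.9, 0.0, 311.5], [0.0, 431.9, 243.9], [0.0, 0.0, 1.0]]
212 [182 179 179 178 179 177 176 136 124 139 153 170 166 172 173 170 174 176
 174 175 172 171]
216 [179 178 177 176 176 180 175 128  97  99  99  97 100 170 173 168 173 176
 175 173 172 170]
220 [178 178 175 176 178 178 173 120  90  99  98  92 100 172 172 168 174 176
 175 173 173 168]
224 [178 177 177 176 177 176 172 125  97  98  97  95 101 172 170 168 174 175
 173 173 172 167]
228 [178 174 174 173 175 174 172 113  89  97  95  93 105 169 172 169 172 174
 174 172 169 168]
232 [174 174 174 172 177 173 171 114  89  88  94  93 105 168 170 166 171 173
 171 172 169 168]
236 [175 176 174 171 172 173 172 158 142 132 124 109 114 169 170 168 173 172
 172 173 160 137]
blade
257 [175 175 176 174 176 176 176 175 164 158 157 165 166 175 176 174 175 177
 176 175]
259 [178 177 178 178 177 177 176 125 102 102 101 100 105 138 174 177 176 175
 177 174]
261 [178 177 177 177 179 178 176 123 100 101 100  98 103 137 176 178 179 177
 176 178]
263 [174 178 176 177 176 178 175 107  98  99  99 100 100 139 175 178 177 177
 175 176]
265 [74 73 75 76 72 73 75 69 66 67 69 66 66 71 75 71 74 70 72 74]
hatch c [0.5309 0.195  0.112 ]
slot top [0.5198 0.1983 0.112 ]
slot bot [0.5427 0.1913 0.112 ]
tip pred -0.008 [312.  289.7]
tip pred 0 [312.  274.4]
tip pred 0.008 [312.  258.7]
((540.0938720703125, 191.47018432617188), (180.90623474121094, 159.2498779296875), 71.83145904541016) 0.10859658582410286
```

```bash
python3 - <<'E'
from h import *
d=dict(np.load('w8.npz'));s,p,r=cur()
a=rayz(d,307.7,223.9,.111); print(a, 'stud rel tool', r.inv().apply(a-p), r.inv().apply(a-p)-[.0006,0,0])
# tip end rel: where is tip for v=257.5
from scipy.spatial.transform import Rotation as R
# target TCP: tool vertical; tip=(.0006,0,.037)
phi=2.823; x=np.array([np.cos(phi),np.sin(phi),0]); t=np.array([a[0],a[1],.125+.037])-x*.0006
print('target',t); plan(t,phi,1,step=.02,n=8)
E
```

```text
[0.53081877 0.19454248 0.111     ] stud rel tool [-0.00444011 -0.00321954  0.15518142] [-0.00504011 -0.00321954  0.15518142]
target [0.53138858 0.19435454 0.162     ]
rows left 5.2
-0.001 -0.0006 0.02 0.001 0.001 0 1; -0.0011 -0.0005 0.02 0.001 0.001 0 1; -0.0011 -0.0005 0.0199 0.001 0.001 0 1; -0.0011 -0.0005 0.02 0.001 0.001 0 1; -0.001 -0.0005 0.0199 0.001 0.002 0 1; -0.0003 -0.0002 0.0044 -0 0 0 1; 0 0 -0 -0 0 0 1; 0 0 -0 -0 0 0 1
end [0.5314 0.1943 0.162 ]
```

Emit:
arm_command(rows="-0.005 -0.003 0.02 0.005 0.006 0 1; 0 0 0.02 0 0 0 1; 0 0 0.02 0 0 0 1; 0 0 0.02 0 0 0 1; 0 0 0 0 0 0 1")

```text
time: 10.7
position: [0.5312, 0.191, 0.1786]
tcp_rot: [-0.001, 0.16, 0.987, -0.001]
contact_force: [-0.7, 0.9, -1.2]
opening: 0.0118
```

```bash
python3 - <<'E'
from h import *
d=snap('wrist','w9');s,p,r=cur();print(s['contact_force'],p,r.as_matrix().round(4))
plan([.53139,.19435,.17],2.823,1,step=.005,n=5)
cv2.imwrite('pics/w9c.png',cv2.resize(d['image'][170:320,210:410],None,fx=4,fy=4,interpolation=cv2.INTER_CUBIC))
E
```

```text
[-0.05445494 -0.59482442 -1.38237603] [0.53199374 0.19124782 0.18003911] [[-9.490e-01  3.152e-01 -4.000e-04]
 [ 3.152e-01  9.490e-01 -1.500e-03]
 [-1.000e-04 -1.600e-03 -1.000e+00]]
rows left 2.1
0.0007 0.0013 0.0048 -0.001 0 -0.001 1; 0.0008 0.0013 0.0047 -0.001 0 -0.001 1; 0.0001 0.0002 0.0005 0 0 -0 1; -0 -0 0 0 0 -0 1; -0 -0 0 0 0 -0 1
end [0.5314 0.1944 0.17  ]
```

View pics/w9c.png

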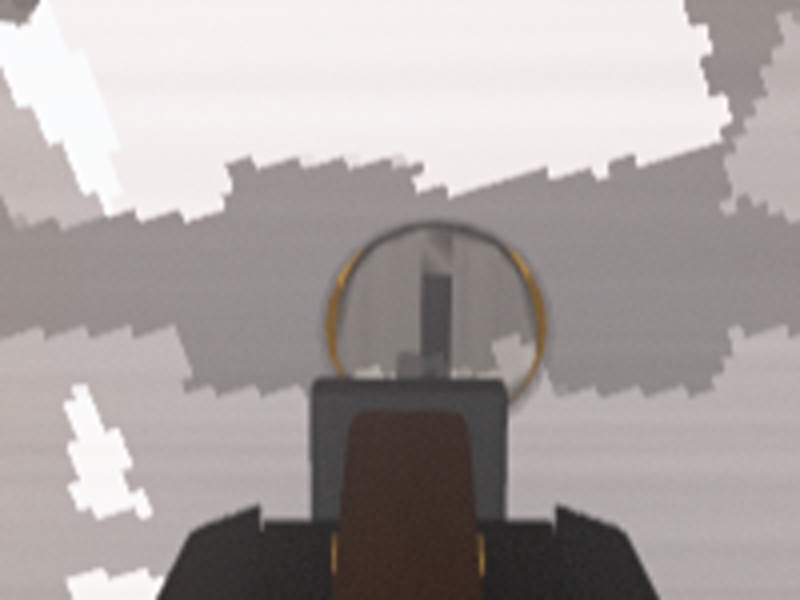

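Emit:
arm_command(rows="0.0016 0.0028 0.005 -0.001 0 -0.002 1; 0 0 0.005 0 0 0 1; 0 0 0 0 0 0 1; 0 0 0 0 0 0 1; 0 0 0 0 0 0 1")

```text
time: 11.25
position: [0.5336, 0.195, 0.172]
tcp_rot: [0.002, 0.159, 0.987, 0.001]
contact_force: [0.8, 0.6, -2.0]
opening: 0.0116
```

```bash
cat > edge.py <<'E'
from h import *
def run(tag,rs,rb):
    d=snap('wrist',tag);s,p,r=cur();print(s['contact_force'].round(2),p.round(4),r.as_matrix().round(4).tolist())
    g=cv2.cvtColor(d['image'],cv2.COLOR_BGR2GRAY)
    for v in (*rs,*rb): print(v,g[v,298:332])
    plan([.53139,.19435,.155],2.823,1,step=.005,n=5)
    cv2.imwrite(f'pics/{tag}c.png',cv2.resize(d['image'][190:310,230:390],None,fx=5,fy=5,interpolation=cv2.INTER_CUBIC))
E
python3 -c "
from edge import *
run('w10',range(230,266,3),[])"
```

```text
[ 0.08  0.1  -1.42] [0.5338 0.1951 0.1722] [[-0.9497, 0.3132, 0.0049], [0.3132, 0.9497, 0.0009], [-0.0044, 0.0024, -1.0]]
230 [109 115 119 127 131 134 133 133 132 125 118 111 107 101  97  97 118 125
 122 120 117 112 108 106  99  89  83 101 114 127 135 146 145 145]
233 [132 133 132 133 132 134 130 130 122 125 128 127 122 116 108 107 123 129
 130 128 129 131 131 132 129 130 132 132 110  84  87 113 128 129]
236 [132 132 133 133 131 130 132 128 114 108 113 119 125 128 125 122 124 127
 126 125 128 130 130 130 128 129 128 127 129 124 117 100  85 122]
239 [131 129 130 130 133 130 132 128  96  86  88  90  92  92  95 100 125 129
 125 124 126 129 131 130 130 129 128 128 125 127 128 127 120  97]
242 [130 132 130 132 130 131 129 127  93  80  81  80  81  77  79  82 127 128
 126 124 127 129 130 129 127 129 129 126 126 126 125 126 127 119]
245 [131 129 128 129 131 128 128 129  91  78  79  80  78  78  77  82 125 129
 125 120 127 130 127 129 129 129 124 126 126 126 125 126 128 124]
248 [129 132 128 132 130 129 127 127  92  78  75  78  79  78  75  80 126 126
 127 124 125 128 128 127 129 129 127 124 12
[... 238 characters left out ...]
 127
 121 121 125 128 126 126 129 129 124 122 123 123 123 124 124 124]
257 [127 127 126 128 126 125 128 125  90  74  75  73  77  82  81  74 119 125
 123 120 126 127 128 125 128 126 124 120 121 126 123 122 124 126]
260 [129 128 127 126 125 127 124 124  89  73  76  92  97  97  98  96  99 111
 120 123 125 129 125 124 124 126 123 122 121 122 124 123 122 126]
263 [117 126 127 125 125 125 125 123  72  73  75  98  97  98  98 100  97 110
 120 123 122 127 126 124 124 125 123 120 122 121 121 122 122 126]
rows left 3.5
0.0006 -0.0004 0.0049 0.001 0.001 0 1; 0.0006 -0.0004 0.005 0.001 0.001 0 1; 0.0006 -0.0004 0.0049 0 0.002 0 1; 0.0003 -0.0002 0.0024 0 0 0 1; -0 -0 -0 0 0 0 1
end [0.5314 0.1944 0.155 ]
```

View pics/w10c.png

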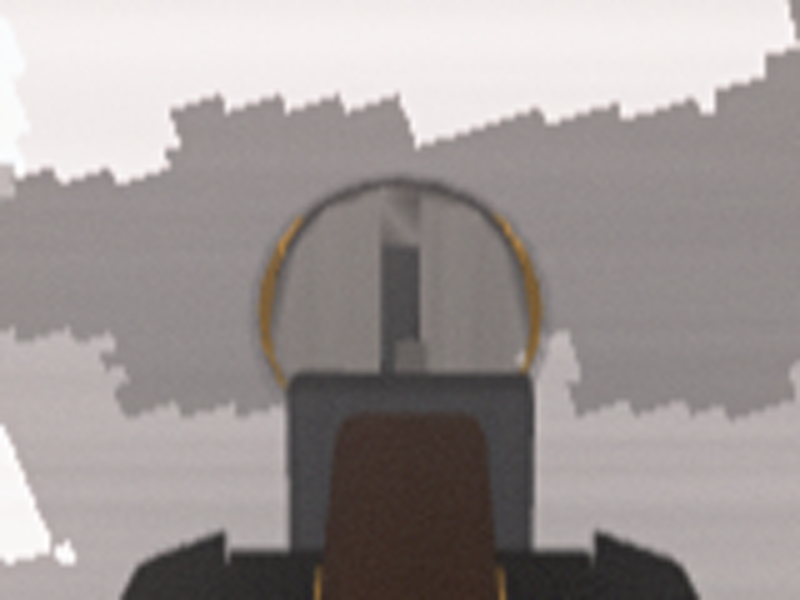

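Emit:
arm_command(rows="0.002 -0.0012 0.004 0.002 0.005 0 1; 0 0 0.004 0 0 0 1; 0 0 0.004 0 0 0 1; 0 0 0 0 0 0 1; 0 0 0 0 0 0 1")

```text
time: 11.8
position: [0.5316, 0.1946, 0.1598]
tcp_rot: [0.0, 0.159, 0.987, 0.0]
contact_force: [0.2, -0.5, -0.5]
opening: 0.0117
```

```bash

python3 -c "
from edge import *
run('w11',range(246,266,3),[])"
```

```text
[-0.38  0.05 -0.95] [0.5315 0.1946 0.1597] [[-0.9497, 0.3131, 0.0001], [0.3131, 0.9497, 0.0008], [0.0002, 0.0008, -1.0]]
246 [132 129 131 128 132 130 129 129 127 129 106 111 114 116 126 126 122 118
 120 127 127 124 125 127 130 130 129 128 128 125 125 124 118 110]
249 [132 129 131 129 128 129 128 128 128 124  93  92  96  99 105 107 109 115
 123 126 125 121 125 127 130 128 129 127 125 126 125 127 125 124]
252 [131 129 127 129 127 126 130 128 127 126  81  76  77  78  79  75  76  77
 111 125 124 122 124 126 128 131 128 127 126 126 124 123 125 127]
255 [129 127 127 126 127 128 127 127 128 126  80  74  76  75  75  75  73  78
 115 126 126 123 123 126 128 129 129 127 128 125 121 125 125 123]
258 [130 126 129 129 127 126 129 128 125 126  78  84  95  91  94  92  90  84
 113 123 125 121 123 124 126 127 126 126 124 124 124 121 127 124]
261 [126 127 127 128 126 128 128 125 128 123  79  89 100  97  99  99  99  89
 140 128 122 123 124 124 126 125 126 125 126 126 121 121 124 124]
264 [ 89  86  89  98  98  97 100  98  99  98  70  81  81  82  82  79  79  77
 107  97  98  95  96  99 100  96  96  99  96  98  96  94  99  95]
rows left 1.0
0 -0.0003 0.0047 0.001 -0 0 1; 0 0 0 -0 -0 0 1; 0 0 0 -0 -0 0 1; 0 0 0 -0 -0 0 1; 0 0 0 -0 -0 0 1
end [0.5314 0.1943 0.155 ]
```

View pics/w11c.png

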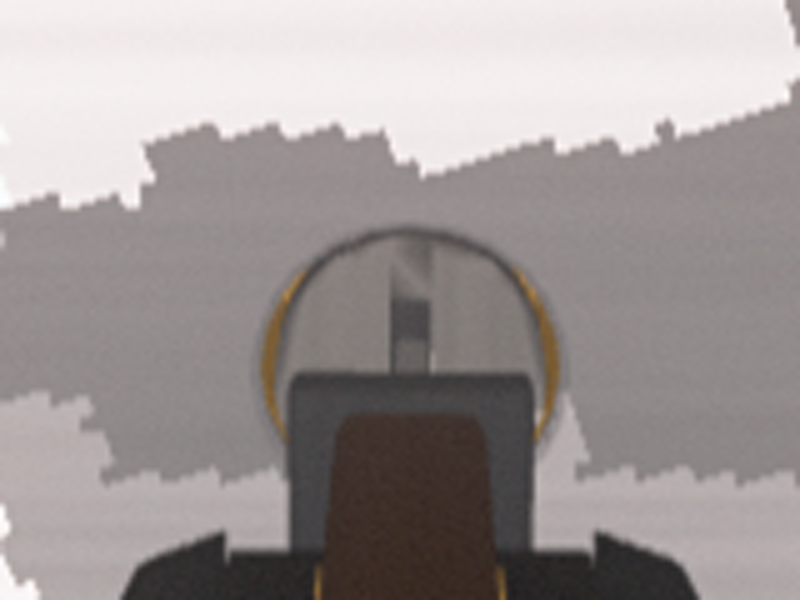

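```bash

python3 -c "
from edge import *
d=dict(np.load('w11.npz'));s,p,r=cur()
g=cv2.cvtColor(d['image'],cv2.COLOR_BGR2GRAY); print(g[234:266,312]); print(g[234:266,310])
c=np.array([.53082,.19454,.112]);x=r.as_matrix()[:,0]
print('slot +x end face',proj(d,c+x*.009),'floor',proj(d,c+x*.009-[0,0,.006]),'ring top',proj(d,c+x*.015-[0,0,.002]),'stud edge',proj(d,c+x*.014))
for a in (.0,.0006,.001): print('tip +x end',proj(d,p+r.apply([a+.008,0,.037])))
d=dict(np.load('w8.npz'))
print('w8 slot +x end',proj(d,c+x*.009),proj(d,c+x*.009-[0,0,.006]),'-x',proj(d,c-x*.009),proj(d,c-x*.009-[0,0,.006]))
g=cv2.cvtColor(d['image'],cv2.COLOR_BGR2GRAY); print(list(zip(range(200,246),g[200:246,307],g[200:246,309])))
"
```

```text
[133 110  87  95 104 103 104 107 114 116 122 125 126 120 115 105  84  79
  79  73  77  75  75  82  94 100  99  99  99  99  82  63]
[134 110  89 104 115 116 116 119 125 126 125 120 114 112 107  96  85  80
  77  77  78  76  76  84  95  98  97 100 101  96  81  64]
slot +x end face [311.30991231 248.65250122] floor [311.31740868 245.17923011] ring top [311.32600387 236.07499803] stud edge [311.32127141 239.08909012]
tip +x end [311.90242837 258.57951769]
tip +x end [311.90434289 257.39275949]
tip +x end [311.90562102 256.60048497]
w8 slot +x end [307.67650367 212.47323338] [307.71412905 210.68989315] -x [307.70546751 235.80826923] [307.74199018 233.64948008]
[(200, np.uint8(150), np.uint8(165)), (201, np.uint8(171), np.uint8(176)), (202, np.uint8(183), np.uint8(176)), (203, np.uint8(153), np.uint8(157)), (204, np.uint8(108), np.uint8(114)), (205, np.uint8(107), np.uint8(93)), (206, np.uint8(124), np.uint8(102)), (207, np.uint8(134), np.uint8(108)), (208, np.uint8(155), np.uint8(115)), (209, np.uint8(170), np.uint8(131)), (210, np.uint8(164), np.uint8(147)), (211, np.uint8(151), np.uint8(
[... 527 characters left out ...]
p.uint8(94)), (227, np.uint8(99), np.uint8(93)), (228, np.uint8(97), np.uint8(93)), (229, np.uint8(96), np.uint8(89)), (230, np.uint8(96), np.uint8(93)), (231, np.uint8(94), np.uint8(94)), (232, np.uint8(88), np.uint8(93)), (233, np.uint8(81), np.uint8(87)), (234, np.uint8(96), np.uint8(94)), (235, np.uint8(115), np.uint8(104)), (236, np.uint8(132), np.uint8(109)), (237, np.uint8(149), np.uint8(116)), (238, np.uint8(165), np.uint8(130)), (239, np.uint8(162), np.uint8(146)), (240, np.uint8(147), np.uint8(162)), (241, np.uint8(127), np.uint8(168)), (242, np.uint8(106), np.uint8(149)), (243, np.uint8(120), np.uint8(132)), (244, np.uint8(139), np.uint8(142)), (245, np.uint8(164), np.uint8(166))]
```

Emit:
arm_command(rows="-0.0003 -0.0002 0.003 0.001 0 0 1; 0 0 0.003 0 0 0 1; 0 0 0.002 0 0 0 1; 0 0 0 0 0 0 1; 0 0 0 0 0 0 1")

```text
time: 12.35
position: [0.5319, 0.1943, 0.1511]
tcp_rot: [-0.0, 0.159, 0.987, -0.0]
contact_force: [-0.3, -0.3, -0.6]
opening: 0.0117
```

```bash

python3 -c "
from edge import *
run('w12',range(250,266,3),[])"
```

```text
[-0.23 -0.14 -1.37] [0.5318 0.1943 0.151 ] [[-0.9497, 0.3131, -0.0002], [0.3131, 0.9497, -0.0002], [0.0002, -0.0003, -1.0]]
250 [132 131 131 130 128 129 129 129 130 127 117 112 114 119 124 125 121 115
 111 123 125 124 123 126 128 129 129 129 126 127 126 125 124 119]
253 [129 129 126 128 128 129 128 129 128 127 110  97 100 107 112 114 119 122
 124 125 127 126 122 123 126 129 128 127 128 129 126 123 123 126]
256 [132 130 129 126 127 127 128 129 127 126 101  78  74  76  75  74  76  73
  79 132 127 126 120 124 126 128 126 129 126 129 123 123 123 124]
259 [128 128 126 125 125 126 127 128 125 126 100  95  97  98 100  98  97  86
  76 123 124 122 120 121 125 128 127 127 126 124 123 122 124 123]
262 [131 128 128 127 129 128 128 129 127 125  98  98  97  98 101  98  98  84
  76 123 125 123 121 123 124 127 128 126 128 126 124 122 121 126]
265 [62 64 64 66 63 67 66 64 67 67 65 65 65 64 64 65 62 63 63 64 66 62 66 63
 64 63 65 65 65 65 63 64 65 63]
rows left 1.0
0.0004 -0.0001 -0.004 -0 -0 0 1; -0 0 0 -0 -0 0 1; -0 0 0 -0 -0 0 1; -0 0 0 -0 -0 0 1; -0 0 0 -0 -0 0 1
end [0.5314 0.1943 0.155 ]
```

View pics/w12c.png

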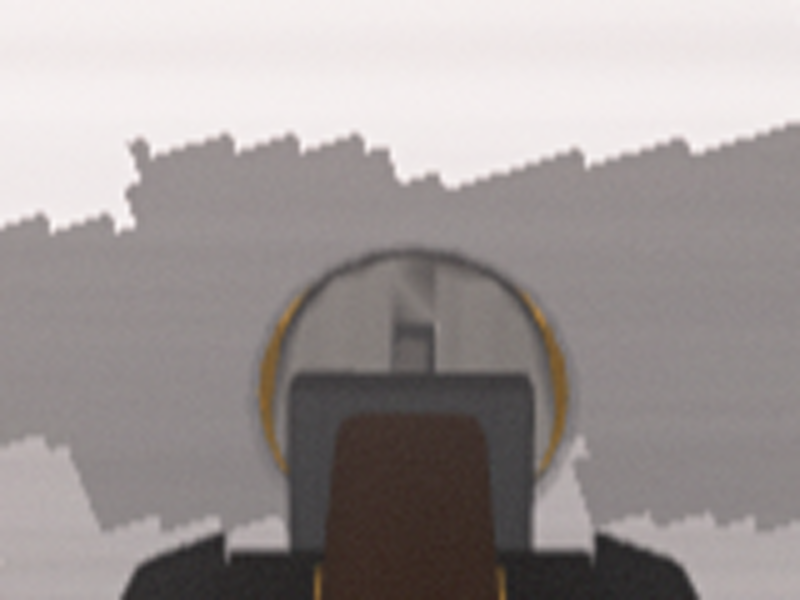

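Emit:
arm_command(rows="-0.0002 0.0002 0.001 0 0 0 1; 0 0 0.002 0 0 0 1; 0 0 0.002 0 0 0 1; 0 0 0 0 0 0 1; 0 0 0 0 0 0 1")

```text
time: 12.9
position: [0.5323, 0.1945, 0.1459]
tcp_rot: [0.0, 0.159, 0.987, -0.0]
contact_force: [0.0, -0.6, -0.5]
opening: 0.0116
```

```bash

python3 -c "
from edge import *
run('w13',range(250,266,3),[])"
```

```text
[ 0.25  0.83 -2.44] [0.5322 0.1945 0.1458] [[-0.9497, 0.3131, 0.0002], [0.3131, 0.9497, -0.0001], [-0.0002, -0.0, -1.0]]
250 [133 128 129 131 130 129 127 130 126 129 119 124 126 122 115 110 106 103
 109 125 126 122 122 125 126 128 129 129 130 130 128 126 109  80]
253 [125 128 127 129 129 129 130 125 126 120 108 108 114 117 122 126 116 116
 114 124 123 125 121 124 127 126 127 128 128 127 127 122 125 118]
256 [129 127 128 126 128 129 128 127 126 119  97  97 103 110 113 115 122 127
 123 125 124 123 121 124 125 128 128 128 126 128 124 123 122 128]
259 [127 127 127 125 126 128 128 125 127 112  76  90  99  98  99 100  97  87
  98 122 124 123 121 123 128 127 126 126 125 126 123 123 123 123]
262 [129 125 127 127 127 127 128 127 127 112  80  94  98  98  99  98  95  87
 105 126 125 123 120 124 125 125 127 128 125 125 123 124 122 125]
265 [64 65 64 61 65 69 64 65 65 66 60 63 63 64 60 67 63 61 63 68 62 64 63 67
 64 63 68 65 66 67 66 65 65 65]
rows left 1.8
0.0004 -0.0002 -0.005 -0 0 0 1; 0.0004 -0.0002 -0.0042 -0 0 0 1; -0 -0 0 -0 0 0 1; -0 -0 0 -0 0 0 1; -0 -0 0 -0 0 0 1
end [0.5313 0.1944 0.155 ]
```

View pics/w13c.png

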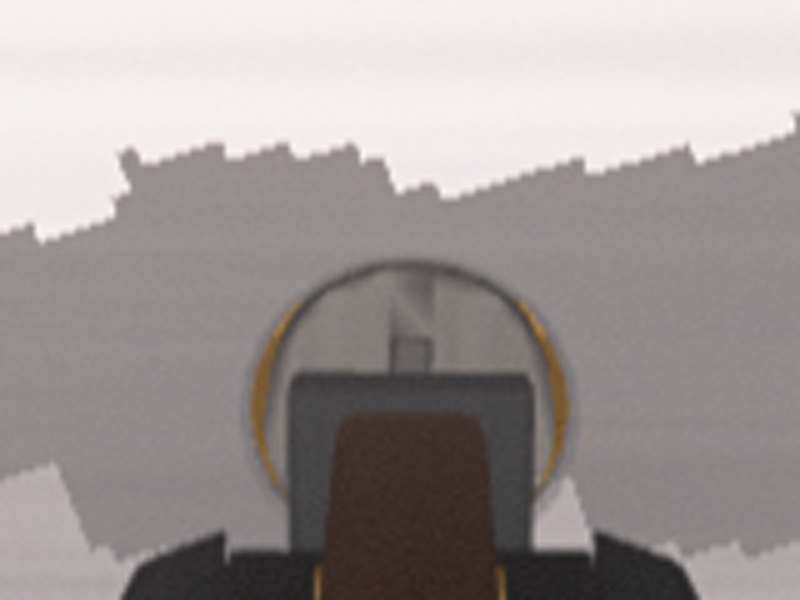

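The blade is 3 mm inside the slot: it is centred in the view and the force is near zero. Now pressing, in small steps.

Emit:
arm_command(rows="-0.0003 0 0.001 0 0 0 1; 0 0 0.001 0 0 0 1; 0 0 0.001 0 0 0 1; 0 0 0.001 0 0 0 1; 0 0 0 0 0 0 1")

```text
time: 13.45
position: [0.5331, 0.1946, 0.143]
tcp_rot: [0.001, 0.159, 0.987, 0.0]
contact_force: [-0.0, 0.6, -1.3]
opening: 0.0118
```

```bash
cat > st.py <<'E'
from h import *
s,p,r=cur();M=r.as_matrix();print('F',s['contact_force'].round(2),'T',s['ft_torque'].round(3),'p',p.round(4),'phi',np.arctan2(M[1,0],M[0,0]).round(4),'tilt',M[:2,2].round(4),'op',s['opening'].round(4))
E
python3 st.py
```

```text
Traceback (most recent call last):
  File "st.py", line 2, in <module>
    s,p,r=cur();M=r.as_matrix();print('F',s['contact_force'].round(2),'T',s['ft_torque'].round(3),'p',p.round(4),'phi',np.arctan2(M[1,0],M[0,0]).round(4),'tilt',M[:2,2].round(4),'op',s['opening'].round(4))
                                                                                                                                                                                       ^^^^^^^^^^^^^^^^^^
AttributeError: 'float' object has no attribute 'round'
```

Emit:
arm_command(rows="0.0007 0 0 0 0.002 0 1; 0.0001 0 0.001 0 0 0 1; 0.0001 0 0.001 0 0 0 1; 0 0 0 0 0 0 1; 0 0 0 0 0 0 1")

```text
time: 13.95
position: [0.5328, 0.1949, 0.1426]
tcp_rot: [0.0, 0.159, 0.987, 0.001]
contact_force: [-1.0, -0.8, 4.1]
opening: 0.0115
```

```bash
sed -i "s/s\['opening'\].round(4)/round(s['opening'],4)/" st.py; python3 st.py
```

```text
F [-1.05 -0.81  4.1 ] T [-0.112  0.261  0.039] p [0.5328 0.1949 0.1426] phi 2.8232 tilt [0.001  0.0011] op 0.0115
```

Emit:
arm_command(rows="0.0003 0 0.0015 0 0.001 0 1; 0 0 0.0015 0 0 0 1; 0 0 0.0015 0 0 0 1; 0 0 0.0015 0 0 0 1; 0 0 0.0015 0 0 0 1")

```text
time: 14.45
position: [0.5329, 0.1949, 0.1362]
tcp_rot: [0.0, 0.158, 0.987, 0.001]
contact_force: [-1.2, -0.5, 7.4]
opening: 0.012
```

```bash
python3 st.py
```

```text
F [-1.16 -0.52  7.43] T [-0.276  0.369  0.017] p [0.5329 0.1949 0.1362] phi 2.8233 tilt [0.0009 0.0014] op 0.012
```

Emit:
arm_command(rows="0.0002 -0.0002 0.001 0 0 0 1; 0 0 0.001 0.001 0.001 0 1; 0 0 0.001 0 0 0 1; 0 0 0.001 0 0 0 1; 0 0 0.001 0 0 0 1")

```text
time: 14.95
position: [0.5331, 0.195, 0.1361]
tcp_rot: [0.0, 0.159, 0.987, 0.001]
contact_force: [-3.2, -2.0, 9.6]
opening: 0.0118
```

```bash
python3 st.py
```

```text
F [-3.22 -2.    9.56] T [-0.342  0.675  0.045] p [0.5331 0.195  0.1361] phi 2.8232 tilt [0.0003 0.001 ] op 0.0118
```

Emit:
arm_command(rows="0.0003 -0.0003 0.0012 0 0 0 1; 0.0001 -0.0001 0.0012 0 0 0 1; 0.0001 -0.0001 0.0013 0 0 0 1; 0 0 0.0014 0 0 0 1; 0 0 0.0014 0 0 0 1")

```text
time: 15.45
position: [0.5331, 0.195, 0.136]
tcp_rot: [0.001, 0.158, 0.987, 0.001]
contact_force: [-5.2, -2.0, 12.7]
opening: 0.0117
```

```bash
python3 st.py
```

```text
F [-5.19 -2.04 12.71] T [-0.456  0.931 -0.018] p [0.5331 0.195  0.136 ] phi 2.8233 tilt [0.0019 0.0017] op 0.0117
```

The fastener bottoms at TCP z = 0.136, a 6.5 mm press, with force rising sharply there. I'll relieve the side load before turning.

Emit:
arm_command(rows="0.0008 -0.0008 0.0012 0 0.001 0 1; 0.0008 -0.0008 0.0012 -0.001 0.001 0 1; 0.0006 -0.0006 0.0013 0 0 0 1; 0.0004 -0.0004 0.0014 0 0 0 1; 0.0004 -0.0004 0.0014 0 0 0 1")

```text
time: 15.95
position: [0.5328, 0.1947, 0.136]
tcp_rot: [0.004, 0.159, 0.987, 0.004]
contact_force: [-3.8, -1.2, 10.3]
opening: 0.0115
```

```bash
python3 st.py
```

```text
F [-3.78 -1.24 10.29] T [-0.313  0.662  0.038] p [0.5328 0.1947 0.136 ] phi 2.823 tilt [0.0085 0.0071] op 0.0115
```

Emit:
arm_command(rows="0 0 -0.003 0 0 0 1; 0 0 -0.003 0 0 0 1; 0 0 -0.003 0 0 0 1; 0 0 0 0 0 0 1; 0 0 0 0 0 0 1")

```text
time: 16.45
position: [0.5319, 0.1946, 0.1435]
tcp_rot: [0.003, 0.159, 0.987, 0.004]
contact_force: [-0.5, -0.7, -1.2]
opening: 0.0117
```

```bash
python3 st.py; python3 -c "
from edge import *
run('w14',range(250,266,3),[])
plan([.5321,.1945,.1455],2.823,1,dec=4)"
```

```text
F [-0.48 -0.72 -1.23] T [ 0.044 -0.086 -0.02 ] p [0.5319 0.1946 0.1435] phi 2.8229 tilt [0.007  0.0069] op 0.0117
[-0.85  1.06 -2.11] [0.5318 0.1946 0.1434] [[-0.9496, 0.3133, 0.0068], [0.3134, 0.9496, 0.0069], [-0.0043, 0.0087, -1.0]]
250 [128 123 123 127 131 128 129 129 131 127 124 119 112 107 106  99  96  94
 115 125 125 121 121 121 119 121 118 122 119 107  95  83  84 105]
253 [130 129 128 128 130 129 129 126 125 117 116 120 124 121 117 109 106 106
 118 125 122 123 125 127 128 130 127 129 127 126 127 124 117  96]
256 [127 128 129 126 127 127 127 128 124 107 104 108 113 118 123 125 120 117
 122 123 122 122 123 126 126 128 126 125 127 124 123 123 123 121]
259 [128 128 128 128 125 127 126 127 125  93  84  96 100 103 104 109 109 110
 124 125 122 120 124 124 127 127 126 126 125 126 127 124 122 124]
262 [127 128 127 125 126 127 127 127 125  84  75  97  97  99  99  98  97  85
 123 125 125 121 123 124 124 125 125 126 127 125 123 122 123 121]
265 [63 62 64 62 67 63 64 64 64 63 64 60 63 63 65 63 63 60 63 65 63 65 66 61
 65 65 63 66 65 65 65 65 62 64]
rows left 2.3
0.0001 -0.0001 -0.005 0.004 0.002 -0 1; 0.0002 -0.0001 -0.005 0.004 0.002 -0 1; 0 -0.0001 -0.0016 0.001 0 -0 1; 0 0 0 -0 0 -0 1; 0 0 0 -0 0 -0 1
end [0.5314 0.1943 0.155 ]
rows left 1.0
-0.00027 4e-05 -0.00206 0.0087 0.0043 -0.0001 1; -0 0 -0 -0 -0 -0 1; -0 0 -0 -0 -0 -0 1; -0 0 -0 -0 -0 -0 1; -0 0 -0 -0 -0 -0 1
end [0.5321 0.1945 0.1455]
```

View pics/w14c.png

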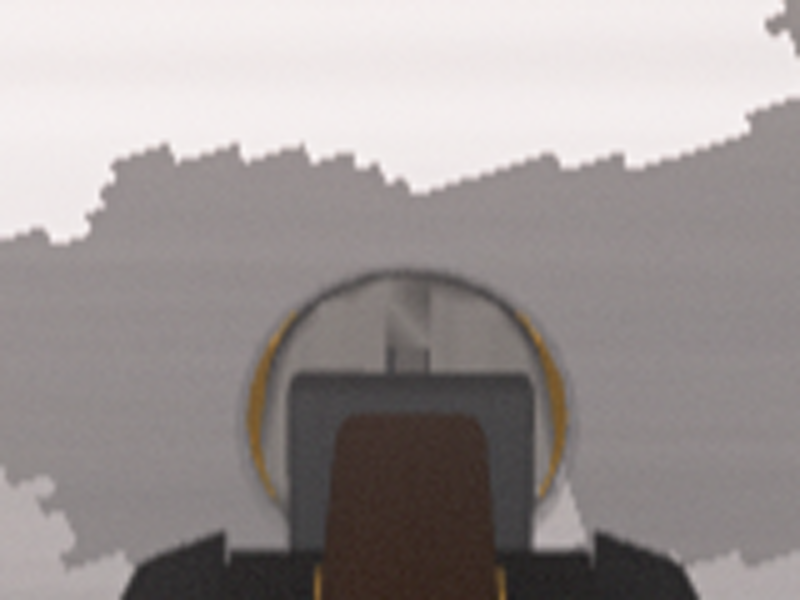

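Emit:
arm_command(rows="-0.0003 0 0 0.0087 0.0043 0 1; 0 0 0 0 0 0 1; 0 0 0 0 0 0 1; 0 0 0 0 0 0 1; 0 0 0 0 0 0 1")

```text
time: 17.0
position: [0.5319, 0.1945, 0.1429]
tcp_rot: [-0.001, 0.159, 0.987, -0.001]
contact_force: [-0.3, 0.1, 0.2]
opening: 0.0119
```

```bash
python3 st.py; python3 -c "
from edge import *
plan([.5321,.1945,.1437],2.823,1,dec=4)"
```

```text
F [-0.28  0.07  0.25] T [-0.041  0.013  0.004] p [0.5319 0.1945 0.1429] phi 2.823 tilt [-0.0018 -0.0009] op 0.0119
rows left 1.0
-0.0002 7e-05 -0.00076 -0.0015 -0.0015 0 1; 0 -0 0 0 0 0 1; 0 -0 0 0 0 0 1; 0 -0 0 0 0 0 1; 0 -0 0 0 0 0 1
end [0.5321 0.1945 0.1437]
```

Emit:
arm_command(rows="0.0001 0 0.0016 0 0 0 1; 0.0001 0 0.0016 0 0 0 1; 0.0001 0 0.0016 0 0 0 1; 0.0001 0 0.0014 0 0 0 1; 0.0001 0 0.0014 0 0 0 1")

```text
time: 17.5
position: [0.5321, 0.1946, 0.138]
tcp_rot: [0.0, 0.159, 0.987, -0.0]
contact_force: [-1.9, -0.7, 5.6]
opening: 0.0115
```

```bash
python3 st.py
```

```text
F [-1.87 -0.66  5.63] T [-0.222  0.398 -0.015] p [0.5321 0.1946 0.138 ] phi 2.8231 tilt [ 0.0002 -0.0008] op 0.0115
```

Emit:
arm_command(rows="0.0002 0 0.0014 0 0 0 1; 0.0002 0 0.0014 0 0 0 1; 0.0003 -0.0001 0.0014 0 0 0 1; 0.0003 -0.0001 0.0014 0 0 0 1; 0.0003 -0.0001 0.0015 0 0 0 1")

```text
time: 18.0
position: [0.5322, 0.1946, 0.1361]
tcp_rot: [0.002, 0.159, 0.987, 0.0]
contact_force: [-2.7, -0.3, 11.5]
opening: 0.0119
```

```bash
python3 st.py
```

```text
F [-2.74 -0.27 11.49] T [-0.361  0.664 -0.011] p [0.5322 0.1946 0.1361] phi 2.8232 tilt [ 0.0039 -0.0006] op 0.0119
```

Emit:
arm_command(rows="0.0003 -0.0001 0.0016 0 0.001 0.03 1; 0.0003 -0.0001 0.0016 0 0.001 0.05 1; 0.0003 -0.0001 0.0016 0 0.001 0.06 1; 0.0003 -0.0001 0.0016 0 0 0.06 1; 0.0003 -0.0001 0.0016 0 0 0.06 1")

```text
time: 18.5
position: [0.5321, 0.1946, 0.136]
tcp_rot: [0.002, 0.289, 0.957, 0.001]
contact_force: [-3.5, -1.5, 10.6]
opening: 0.0115
```

```bash
python3 st.py
```

```text
F [-3.49 -1.47 10.61] T [-0.376  0.744  0.017] p [0.5321 0.1946 0.136 ] phi 2.5542 tilt [0.0049 0.0004] op 0.0115
```

Emit:
arm_command(rows="0.0003 -0.0002 0.0018 0.001 0.002 0.09 1; 0.0003 -0.0002 0.0018 0.001 0.001 0.09 1; 0.0003 -0.0002 0.0018 0.001 0.001 0.09 1; 0.0002 -0.0002 0.0018 0.001 0 0.09 1; 0.0002 -0.0002 0.0018 0 0 0.09 1")

```text
time: 19.0
position: [0.532, 0.1946, 0.136]
tcp_rot: [0.001, 0.503, 0.864, 0.001]
contact_force: [-5.1, -1.8, 12.0]
opening: 0.0113
```

```bash
python3 st.py
```

```text
F [-5.06 -1.78 12.05] T [-0.403  0.882  0.049] p [0.532  0.1946 0.136 ] phi 2.0864 tilt [0.0031 0.0001] op 0.0113
```

Emit:
arm_command(rows="0.0001 -0.0005 0.0019 0 0.001 0.09 1; 0 -0.0005 0.0019 0.001 0 0.09 1; 0 -0.0005 0.0019 0.001 0 0.09 1; 0 -0.0005 0.0019 0.001 0 0.09 1; 0 -0.0005 0.0019 0 0 0.08 1")

```text
time: 19.5
position: [0.5317, 0.1947, 0.136]
tcp_rot: [0.001, 0.687, 0.727, 0.003]
contact_force: [-3.9, -0.9, 11.7]
opening: 0.0116
```

```bash
python3 st.py
```

```text
F [-3.86 -0.92 11.68] T [-0.433  0.79   0.056] p [0.5317 0.1947 0.136 ] phi 1.6277 tilt [0.0054 0.0021] op 0.0116
```

Emit:
arm_command(rows="0 -0.0005 0.0019 0 0 0.06 1; 0 -0.0005 0.0019 0 0 0.05 1; 0 -0.0005 0.0019 0 0 0.03 1; 0 -0.0005 0.0019 0 0 0 1; 0 -0.0005 0.0019 0 0 0 1")

```text
time: 20.0
position: [0.5314, 0.1947, 0.136]
tcp_rot: [0.003, 0.738, 0.674, 0.005]
contact_force: [-4.7, -2.8, 11.4]
opening: 0.0119
```

```bash
python3 st.py
```

```text
F [-4.69 -2.85 11.35] T [-0.519  0.862  0.097] p [0.5314 0.1947 0.136 ] phi 1.4803 tilt [0.0113 0.0024] op 0.0119
```

Emit:
arm_command(rows="0 0 0.0018 0.004 -0.001 0.02 1; 0 0 0.0018 0.003 -0.001 0.02 1; 0 0 0.0018 0.002 -0.001 0 1; 0 0 0.0018 0 0 0 1; 0 0 0.0018 0 0 0 1")

```text
time: 20.5
position: [0.5318, 0.1948, 0.136]
tcp_rot: [0.001, 0.752, 0.659, 0.001]
contact_force: [-5.0, -1.6, 12.7]
opening: 0.0118
```

```bash
python3 st.py
```

```text
F [-5.   -1.64 12.75] T [-0.463  1.052  0.061] p [0.5318 0.1948 0.136 ] phi 1.439 tilt [0.0034 0.0006] op 0.0118
```

Emit:
arm_command(rows="0 0 -0.002 0 0 0 1; 0 0 -0.002 0 0 0 1; 0 0 -0.002 0 0 0 1; 0 0 -0.002 0 0 0 1; 0 0 -0.001 0 0 0 1")

```text
time: 21.0
position: [0.5315, 0.1948, 0.1457]
tcp_rot: [0.001, 0.752, 0.659, 0.002]
contact_force: [0.1, -0.3, -1.4]
opening: 0.0117
```

```bash
python3 st.py
```

```text
F [ 0.08 -0.33 -1.36] T [-0.057 -0.107  0.009] p [0.5315 0.1948 0.1457] phi 1.4391 tilt [0.0039 0.001 ] op 0.0117
```

Now straight up out of the slot, then look.

Emit:
arm_command(rows="0 0 -0.005 0 0 0 1; 0 0 -0.01 0 0 0 1; 0 0 -0.025 0 0 0 1; 0 0 -0.04 0 0 0 1; 0 0 -0.035 0 0 0 1")

```text
time: 21.5
position: [0.5264, 0.1933, 0.2568]
tcp_rot: [-0.002, 0.752, 0.659, -0.006]
contact_force: [1.3, 1.1, -0.6]
opening: 0.0111
```

```bash
python3 st.py; python3 - <<'E'
from h import *
d=snap('wrist','w20')
cv2.imwrite('pics/w20c.png',cv2.resize(d['image'][150:300,210:410],None,fx=4,fy=4,interpolation=cv2.INTER_CUBIC))
E
```

```text
F [ 1.26  1.15 -0.58] T [-0.041 -0.129  0.027] p [0.5264 0.1933 0.2568] phi 1.4389 tilt [-0.0116 -0.0037] op 0.0111
```

View pics/w20c.png

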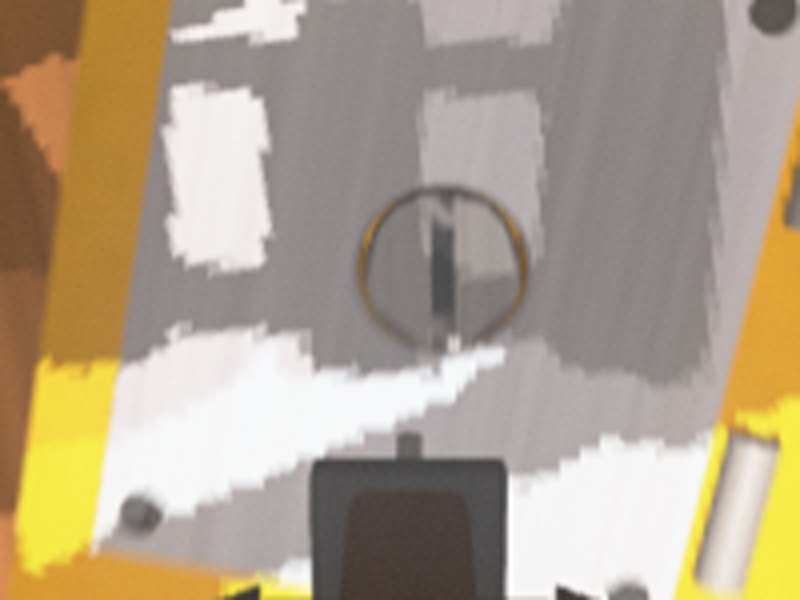

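```bash
python3 - <<'E'
from h import *
d=dict(np.load('w20.npz'));g=cv2.cvtColor(d['image'],cv2.COLOR_BGR2GRAY).astype(float)
W=cloud(d); print('stud face z',[W[v,u,2].round(4) for v,u in ((212,308),(215,330),(205,310),(222,312))],'hatch',[W[v,u,2].round(4) for v,u in ((215,285),(225,290),(215,350))])
pts=[]
for v in range(208,228):
    row=255-g[v,310:332]; bg=np.median(row); w=np.clip(row-bg-15,0,None)
    u=310+(w*np.arange(22)).sum()/w.sum(); pts.append(rayz(d,u,v,.112)[:2])
pts=np.array(pts,np.float32); l=cv2.fitLine(pts,cv2.DIST_HUBER,0,.001,.001).ravel(); print('slot dir',np.arctan2(l[1],l[0]),pts.mean(0))
E
```

```text
stud face z [np.float64(0.1109), np.float64(0.1115), np.float64(0.1124), np.float64(0.1122)] hatch [np.float64(0.1104), np.float64(0.1095), np.float64(0.1111)]
slot dir 1.4665829 [0.53117526 0.19425584]
```

The slot has turned from 2.823 to 1.467, about 1.36 rad. The stud face is back at about 0.112 m, so it is locked and up. Taking the key back now.

```bash
python3 -c "
from h import *
plan([.599,-.18,.22],2.757,1,n=10)"
```

```text
rows left 9.1
-0.0398 0.013 0.0048 -0 -0 -0.145 1; -0.0413 0.0071 0.0048 -0 -0 -0.145 1; -0.0419 0.0011 0.0049 -0 -0 -0.145 1; -0.0416 -0.005 0.0048 -0 -0 -0.145 1; -0.0404 -0.011 0.0049 -0 -0 -0.145 1; -0.0384 -0.0167 0.0048 -0 -0 -0.145 1; -0.0356 -0.022 0.0049 -0 -0 -0.145 1; -0.032 -0.027 0.0048 -0.001 -0.001 -0.145 1; -0.0278 -0.0313 0.0049 -0 -0 -0.145 1; -0.0021 -0.0031 0.0004 -0 -0 -0.013 1
end [ 0.599 -0.18   0.22 ]
```

Emit:
arm_command(rows="-0.04 0.013 0.003 0 0 -0.145 1; -0.041 0.007 0.003 0 0 -0.145 1; -0.042 0.001 0.004 0 0 -0.145 1; -0.0415 -0.005 0.005 0 0 -0.145 1; -0.04 -0.011 0.005 0 0 -0.145 1")

```text
time: 22.05
position: [0.5731, -0.0074, 0.2523]
tcp_rot: [0.005, 0.463, 0.886, 0.005]
contact_force: [0.5, -0.1, -1.4]
opening: 0.0119
```

```bash
python3 -c "
from h import *
plan([.599,-.18,.22],2.757,1,n=7)"
```

```text
rows left 4.0
-0.0392 -0.0195 0.008 0.003 0.002 -0.145 1; -0.036 -0.0249 0.008 0.003 0.002 -0.145 1; -0.032 -0.0299 0.008 0.003 0.002 -0.145 1; -0.027 -0.0337 0.008 0.003 0.003 -0.143 1; -0 -0 -0 0 -0 -0 1; -0 -0 -0 0 -0 -0 1; -0 -0 -0 0 -0 -0 1
end [ 0.599 -0.18   0.22 ]
```

Emit:
arm_command(rows="-0.039 -0.0195 0.008 0.003 0.002 -0.145 1; -0.036 -0.025 0.008 0.003 0.002 -0.145 1; -0.032 -0.03 0.008 0.003 0.002 -0.145 1; -0.025 -0.031 0.008 0.003 0.003 -0.143 1; 0 0 0 0 0 0 1")

```text
time: 22.55
position: [0.5999, -0.1865, 0.2203]
tcp_rot: [0.002, 0.185, 0.983, -0.001]
contact_force: [0.2, 0.4, -1.4]
opening: 0.0121
```

```bash
python3 st.py; python3 -c "
from h import *
plan([.5988,-.18,.12],2.757,1,step=.02,n=7)"
```

```text
F [ 0.17  0.4  -1.38] T [ 0.056 -0.155 -0.074] p [ 0.5999 -0.1865  0.2203] phi 2.7696 tilt [ 0.0036 -0.002 ] op 0.0121
rows left 5.0
0.0008 0.0011 0.02 -0 0.001 0.003 1; 0.0007 0.0012 0.0199 -0 0.001 0.002 1; 0.0007 0.0011 0.02 -0 0.001 0.003 1; 0.0007 0.0012 0.0199 -0 0.001 0.002 1; 0.0007 0.0011 0.02 -0.001 0 0.003 1; 0 0 0.0005 0 0 -0 1; 0 0 0 0 0 -0 1
end [ 0.5988 -0.18    0.12  ]
```

Emit:
arm_command(rows="0.003 0.0055 0.02 0 0.003 0.012 1; 0 0 0.02 0 0 0 1; 0 0 0.02 0 0 0 1; 0 0 0.02 0 0 0 1; 0 0 0 0 0 0 1")

```text
time: 23.05
position: [0.6005, -0.18, 0.1401]
tcp_rot: [0.002, 0.196, 0.981, 0.001]
contact_force: [-1.2, -0.6, -1.3]
opening: 0.0118
```

```bash
python3 st.py; python3 -c "
from h import *
d=snap('wrist','w21')
cv2.imwrite('pics/w21c.png',cv2.resize(d['image'][170:320,210:410],None,fx=4,fy=4,interpolation=cv2.INTER_CUBIC))
plan([.5988,-.18,.095],2.757,1,step=.02,n=7)"
```

```text
F [-1.17 -0.6  -1.32] T [ 0.025 -0.13  -0.039] p [ 0.6005 -0.18    0.1401] phi 2.7462 tilt [0.0045 0.0003] op 0.0118
rows left 2.3
0.0013 -0.0004 0.02 0.001 0.003 -0.004 1; 0.0012 -0.0004 0.0199 0.001 0.003 -0.005 1; 0.0004 -0.0001 0.007 0 0.001 -0.001 1; 0 -0 -0 0 -0 -0 1; 0 -0 -0 0 -0 -0 1; 0 -0 -0 0 -0 -0 1; 0 -0 -0 0 -0 -0 1
end [ 0.5988 -0.18    0.095 ]
```

View pics/w21c.png

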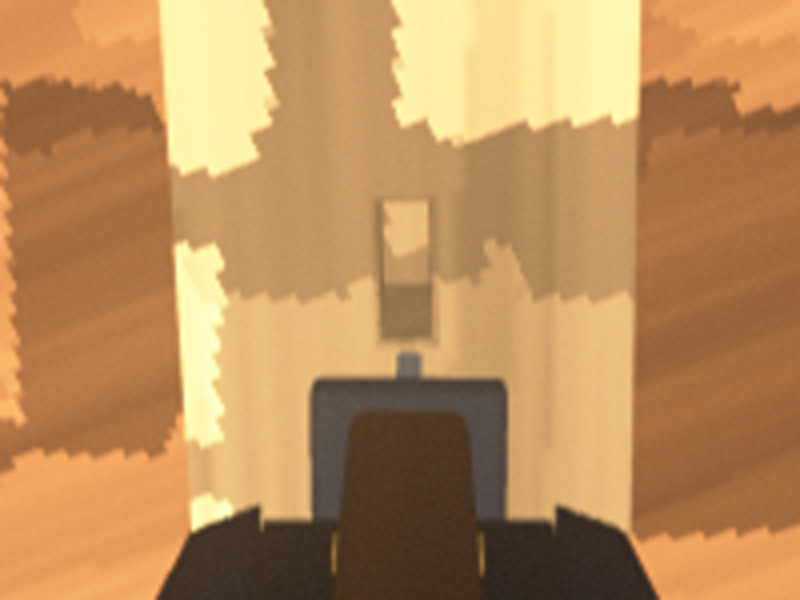

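The hole is at crop (405,270) and the blade at (408,365), so they line up. Going lower.

Emit:
arm_command(rows="0.003 -0.0008 0.012 0.001 0.005 -0.01 1; 0 0 0.012 0 0 0 1; 0 0 0.012 0 0 0 1; 0 0 0 0 0 0 1; 0 0 0 0 0 0 1")

```text
time: 23.6
position: [0.6012, -0.1795, 0.1073]
tcp_rot: [0.004, 0.191, 0.982, 0.0]
contact_force: [-0.0, -0.4, -0.5]
opening: 0.0119
```

```bash
python3 st.py; python3 -c "
from h import *
d=snap('wrist','w22')
cv2.imwrite('pics/w22c.png',cv2.resize(d['image'][170:320,210:410],None,fx=4,fy=4,interpolation=cv2.INTER_CUBIC))
plan([.599,-.18,.080],2.757,1,step=.02,n=3)"
```

```text
F [-0.03 -0.39 -0.53] T [ 0.034 -0.112  0.055] p [ 0.6012 -0.1795  0.1073] phi 2.7572 tilt [ 0.0077 -0.0012] op 0.0119
rows left 1.4
0.0013 -0.001 0.0199 0.001 0.005 0 1; 0.0004 -0.0003 0.0072 0.001 0.002 0 1; 0 -0 0 -0 0 0 1
end [ 0.5991 -0.18    0.08  ]
```

View pics/w22c.png

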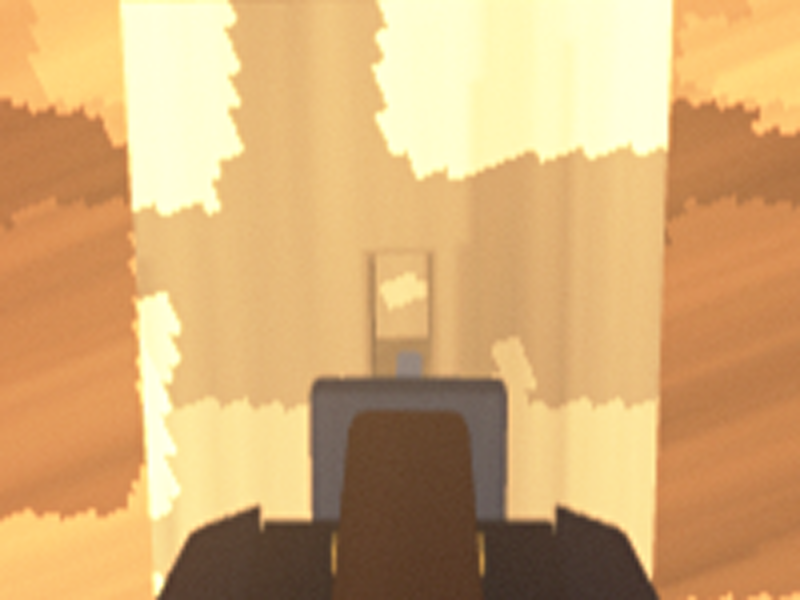

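Emit:
arm_command(rows="0.002 -0.0012 0.006 0.002 0.007 0 1; 0 0 0.006 0 0 0 1; 0 0 0.004 0 0 0 1; 0 0 0 0 0 0 1; 0 0 0 0 0 0 1")

```text
time: 24.15
position: [0.5992, -0.1803, 0.0907]
tcp_rot: [0.001, 0.191, 0.982, -0.0]
contact_force: [-0.5, -0.8, -0.8]
opening: 0.0118
```

```bash
python3 st.py; python3 -c "
from h import *
d=snap('wrist','w23')
cv2.imwrite('pics/w23c.png',cv2.resize(d['image'][170:320,210:410],None,fx=4,fy=4,interpolation=cv2.INTER_CUBIC))
plan([.599,-.18,.070],2.757,1,step=.02,n=3)"
```

```text
F [-0.53 -0.83 -0.77] T [ 0.029 -0.138  0.01 ] p [ 0.5992 -0.1803  0.0907] phi 2.7567 tilt [ 0.001  -0.0008] op 0.0118
rows left 1.0
0.0003 0.0002 0.02 -0 0.001 -0 1; 0 -0 0.0007 -0 0 -0 1; 0 -0 0 -0 0 -0 1
end [ 0.599 -0.18   0.07 ]
```

View pics/w23c.png

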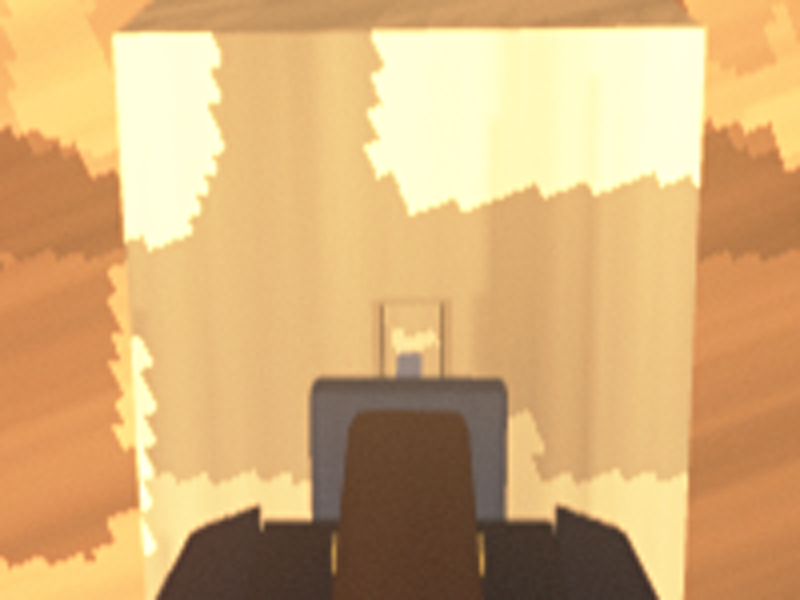

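Aligned: the blade is at (408,365) inside the hole's span, 380–445. Lowering 33 mm of the remaining 36 mm.

Emit:
arm_command(rows="0.0002 0.0002 0.006 0 0.001 0 1; 0.0002 0 0.007 0 0 0 1; 0.0002 0 0.006 0 0 0 1; 0.0002 0 0.006 0 0 0 1; 0 0 0 0 0 0 1")

```text
time: 24.7
position: [0.5985, -0.1797, 0.0637]
tcp_rot: [0.0, 0.191, 0.982, -0.0]
contact_force: [0.2, 0.2, -1.7]
opening: 0.0117
```

```bash
python3 st.py
```

```text
F [ 0.17  0.2  -1.73] T [-0.004 -0.108  0.003] p [ 0.5985 -0.1797  0.0637] phi 2.7568 tilt [ 0.0002 -0.0004] op 0.0117
```

Emit:
arm_command(rows="0 0 0.003 0 0 0 1; 0 0 0.003 0 0 0 1; 0 0 0.0015 0 0 0 1; 0 0 0.0005 0 0 0 1; 0 0 0.0005 0 0 0 1")

```text
time: 25.2
position: [0.5986, -0.1797, 0.0551]
tcp_rot: [-0.0, 0.191, 0.982, -0.0]
contact_force: [-1.8, 0.4, 3.7]
opening: 0.0116
```

```bash
python3 st.py
```

```text
F [-1.8   0.37  3.74] T [ 0.151  0.247 -0.038] p [ 0.5986 -0.1797  0.0551] phi 2.7568 tilt [-0.0001 -0.0003] op 0.0116
```

The key is seated at z = 0.0551, the same height as when I gripped it. Releasing to about 40 mm opening.

Emit:
arm_command(rows="0 0 -0.0003 0 0 0 1; 0 0 0 0 0 0 0.1; 0 0 0 0 0 0 0.1; 0 0 0 0 0 0 0.1; 0 0 0 0 0 0 0.1")

```text
time: 25.7
position: [0.6001, -0.1803, 0.0566]
tcp_rot: [0.002, 0.191, 0.982, -0.0]
contact_force: [0.1, -0.9, 0.2]
opening: 0.0392
```

Emit:
arm_command(rows="0 0 0 0 0 0 0.1; 0 0 0 0 0 0 0.1; 0 0 -0.01 0 0 0 0.1; 0 0 -0.015 0 0 0 0.1; 0 0 -0.02 0 0 0 0.1")

```text
time: 26.2
position: [0.5974, -0.1794, 0.1009]
tcp_rot: [-0.002, 0.191, 0.982, 0.0]
contact_force: [-0.6, -0.5, 0.1]
opening: 0.0394
```

```bash
python3 st.py
```

```text
F [-0.59 -0.46  0.07] T [-0.006 -0.132 -0.023] p [ 0.5974 -0.1794  0.1009] phi 2.7567 tilt [-0.0031  0.0007] op 0.0394
```

Emit:
arm_command(rows="0 0 -0.03 0 0 0 0.1; 0 0 -0.04 0 0 0 0.1; 0 0 -0.04 0 0 0 0.1; 0 0 -0.02 0 0 0 0.1; 0 0 0 0 0 0 0.1")

```text
time: 26.7
position: [0.5996, -0.1801, 0.2465]
tcp_rot: [0.004, 0.191, 0.982, -0.001]
contact_force: [-0.3, -0.2, 0.0]
opening: 0.0394
```

```bash
python3 st.py; python3 - <<'E'
from h import *
d=snap('wrist','w30'); s=snap('side','s30');c=snap('scene','c30')
W=cloud(d)
m=(W[...,2]>.095)&(W[...,2]<.107)&(abs(W[...,0]-.598)<.04)&(abs(W[...,1]+.179)<.04)
q=W[m];print(len(q),cv2.minAreaRect((q[:,:2]*1000).astype(np.float32)),np.median(q[:,2]))
a=s['image'][140:390,180:460];b=d['image'][100:350,180:460]
cv2.imwrite('pics/fin.png',cv2.resize(np.hstack([a,b]),None,fx=1.42,fy=1.42,interpolation=cv2.INTER_CUBIC))
W=cloud(s);print('stud face',W[187,243])
# change check of bystanders in scene cam
c0=dict(np.load('scene0.npz'));A=cloud(c0);B=cloud(c)
for n,(u,v) in dict(dish=(344,284),jar=(396,155),hammer=(200,342)).items(): print(n,A[v,u].round(4),B[v,u].round(4), np.abs(c0['image'][v-12:v+12,u-12:u+12].astype(int)-c['image'][v-12:v+12,u-12:u+12]).mean().round(2))
E
```

```text
F [-0.33 -0.16  0.05] T [ 0.06  -0.153  0.011] p [ 0.5996 -0.1801  0.2465] phi 2.7568 tilt [ 0.0072 -0.0028] op 0.0394
610 ((597.6792602539062, -179.66004943847656), (11.005918502807617, 27.82822608947754), 67.97726440429688) 0.101346147100221
stud face [0.53201491 0.20322277 0.10547245]
dish [0.7192 0.0078 0.0019] [0.7205 0.0064 0.005 ] 4.5
jar [0.4942 0.4214 0.0762] [0.4981 0.4164 0.0823] 4.32
hammer [nan nan nan] [ 0.63   -0.4007  0.0307] 3.95
```

View pics/fin.png

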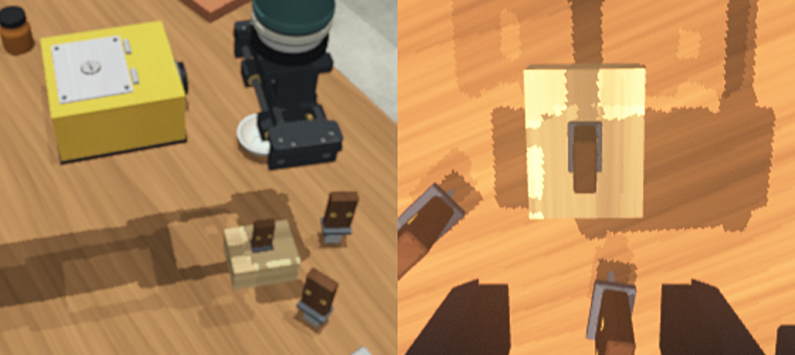

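The key stands upright in the block with its top at 0.1013 m, as it did at the start. The slot shows turned, and the gripper touches nothing.

```bash
python3 -c "
from h import *
print(order.sign_off())"
```

```text
the job is handed in; nothing more can be done
None
```

The fastener is locked and the key is back upright in its block. I handed the job in at about 27 s; no verdict is reported.

**Fastener:** I pressed the stud until it bottomed, about 6.5 mm down, and turned it clockwise. My push while turning was about 12–14 N, a little under the suggested 14–18 N. It stayed at the bottom throughout, and I felt no end stop. The camera shows the slot turned about 1.36 rad. After release the stud's face was back up at about 0.112 m.

**Key and bystanders:** The key's top is at 0.1013 m in the block, as at the start. The dish, jar and hammer look unmoved in the before-and-after pictures. No contact force remained at the end.

**What went wrong or disagreed:**
- **First grasp:** it closed on air. The camera put the fingertips about 37 mm higher than the stated tool geometry, so I trusted the camera and went lower.
- **First press:** it built up some side load, so I let the stud up, recentred the blade and pressed again.
- **Last stud height check:** a single side-camera pixel read 0.105 m, probably the slot or noise. The close wrist view taken earlier gave 0.111–0.112 m.

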